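# Wedge up the glue cramps and scan the batch in

### The job

The glued prop blocks are waiting in the wedge cramps on the bench (two or three of them): set a wedge in the slot of every cramp, thin end first and straight side to the straight fence, and tap each one home with the mallet, not with the gripper, until it stops moving forward and the cheek is tight on the block. Then lay the mallet back down flat on the bench and scan the batch ticket to start its curing time: take the code reader from its dock, aim it squarely at the bar code from about a hand's width (10 cm) away, hold it steady for a good second or two, and put it back in its dock facing the way it was. Leave the other things on the bench where they are.

Things in the scene. Friction and masses are not known exactly. Their poses are not given: they have to be found in the camera images.
- mouth_a (a point): Slot mouth of wedge cramp a (5 kg, None if absent): front end of the straight fence's foot, on its steel base (rubber sole, stands fast), 14 above the bench. x: the way the wedge is driven; y: to cheek and block. Slot 80 long, fence at y = 0, cheek face tapered like the wedge: open, 20 to 24 wide at the mouth. Wedge lies flat, straight side to the fence. Base spans x -45 to 90, y -26 to 100; fences 50 high from x = 0 to 80
- cheek_a (a joint): Sliding cheek of cramp a, m: 0 to 0.001 open at the start, 0.004 tight on the block, a hard stop. Stays where left. It takes 4 to 9 N along the wedge to drive it, far more once tight. A wedge first meets it with its tail's centre 46 to 63 mm before the mouth (x) and stops, closed, at 25 to 40 mm before it, differing by cramp
- mouth_b (a point): Slot mouth of wedge cramp b (5 kg, None if absent): front end of the straight fence's foot, on its steel base (rubber sole, stands fast), 14 above the bench. x: the way the wedge is driven; y: to cheek and block. Slot 80 long, fence at y = 0, cheek face tapered like the wedge: open, 20 to 24 wide at the mouth. Wedge lies flat, straight side to the fence. Base spans x -45 to 90, y -26 to 100; fences 50 high from x = 0 to 80
- cheek_b (a joint): Sliding cheek of cramp b, m: 0 to 0.001 open at the start, 0.004 tight on the block, a hard stop. Stays where left. It takes 4 to 9 N along the wedge to drive it, far more once tight. A wedge first meets it with its tail's centre 46 to 63 mm before the mouth (x) and stops, closed, at 25 to 40 mm before it, differing by cramp
- mouth_c (a point): Slot mouth of wedge cramp c (5 kg, None if absent): front end of the straight fence's foot, on its steel base (rubber sole, stands fast), 14 above the bench. x: the way the wedge is driven; y: to cheek and block. Slot 80 long, fence at y = 0, cheek face tapered like the wedge: open, 20 to 24 wide at the mouth. Wedge lies flat, straight side to the fence. Base spans x -45 to 90, y -26 to 100; fences 50 high from x = 0 to 80
- cheek_c (a joint): Sliding cheek of cramp c, m: 0 to 0.001 open at the start, 0.004 tight on the block, a hard stop. Stays where left. It takes 4 to 9 N along the wedge to drive it, far more once tight. A wedge first meets it with its tail's centre 46 to 63 mm before the mouth (x) and stops, closed, at 25 to 40 mm before it, differing by cramp
- wedge_1_tail (a point): Wedge 1 of 3 (alike; a spare may stay put), hardwood, 125 long, 26 high, lying flat, back end blue. Point: centre of its tail, half-way up; x to the thin end. Tail parallel, 28 wide (y -14 to 14), from the struck back face x = -18.75 to x = 18.75; then the +y side tapers 1 in 6 to 13.4 wide at x = 106; -y side straight throughout. Take it across the tail. 0.09 kg
- wedge_2_tail (a point): Wedge 2 of 3 (alike; a spare may stay put), hardwood, 125 long, 26 high, lying flat, back end blue. Point: centre of its tail, half-way up; x to the thin end. Tail parallel, 28 wide (y -14 to 14), from the struck back face x = -18.75 to x = 18.75; then the +y side tapers 1 in 6 to 13.4 wide at x = 106; -y side straight throughout. Take it across the tail. 0.09 kg
- wedge_3_tail (a point): Wedge 3 of 3 (alike; a spare may stay put), hardwood, 125 long, 26 high, lying flat, back end blue. Point: centre of its tail, half-way up; x to the thin end. Tail parallel, 28 wide (y -14 to 14), from the struck back face x = -18.75 to x = 18.75; then the +y side tapers 1 in 6 to 13.4 wide at x = 106; -y side straight throughout. Take it across the tail. 0.09 kg
- mallet_grip (a point): joiner's mallet lying on the bench, handle level, 0.35 kg; this point is the handle's centre line 40 behind the head's centre (19 clear of the head), 22 above the underside. Handle rectangular, 24 wide (y) and 22 high (z), 115 long, from the head to x = -96; x points to the head, z up
- mallet_head (a point): centre of the mallet's head, 22 above its underside: 42 (x) by 90 (y) by 44 (z); the two striking faces are at y = -45 and y = +45; axes as the grip's
- scanner_grip (a point): hand-held code reader, grey, 150 long, flat underside, 0.18 kg; this point is in the middle of its handle, 18 above the underside. x points to the nose. Handle 40 wide (y), 34 high, from x = -70 to +37; nose 52 wide and 40 high, from x = +37 to +80
- scanner_window (a point): centre of the reader's window in its nose (80 ahead of the grip point and 3 above it); it looks along its own +x, z up. It reads a code that is straight ahead, 50 to 150 away, when held steady and square to it
- dock: black charging dock, fixed to the bench, 176 x 72, floor 6 high, origin on the bench below the centre. The reader lies in it with its grip point at x = -5, y = 0, z = 24, nose to +x, 4 to spare on each side. Rims 16 high at y = 30 to 35 along x 30 to 80 and -85 to -49, and at the back end x = -80 to -85; no rims beside the handle, so fingers fit
- ticket_code (a point): centre of the bar code, 90 above the bench, on the front of a white ticket 84 wide and 130 high, fixed upright in a timber stand; the code is 59 wide, 30 high. The ticket's front looks along -x of this frame, y is level, z up
- mallet: the mallet: origin under the centre of its head; axes as the grip's
- scanner: the code reader: origin in its underside, half-way along; axes as the grip's
- ink_pot_red: small ink pot with red lid, 60 across, 58 high; bystander
- brush: brush with red handle, 193 long; bystander
- wedge_1: wedge 1: origin in its underside, 43.75 ahead (+x) of the tail's centre and 4 to its -y side; axes as the tail's
- wedge_2: wedge 2: origin in its underside, 43.75 ahead (+x) of the tail's centre and 4 to its -y side; axes as the tail's
- wedge_3: wedge 3: origin in its underside, 43.75 ahead (+x) of the tail's centre and 4 to its -y side; axes as the tail's
Mind the look-alikes: they are no part of the job. What is shaped like the wedge_2 but turquoise is not meant.

How it is judged:
By the outcome, as a careful person would: the job done as asked, in the order asked, and still so for the second after the job is handed in, with the robot touching nothing.
Of cramp_a, cramp_b, cramp_c only 2 to 3 are there at a start; the rules pass over those that are not, and their reading is None.
At some moment in a run one of mallet may be knocked a few centimetres aside while the robot is not near it.
Once in a run the grip may slacken for a moment while it holds something.
It also fails if it takes over 210 s, if anything falls off the work surface, if the arm or the gripper's body presses on something with over 40 N, if the wrist force passes 120 N, or if a joint passes its speed limit or range.

### The arm

A 6-joint arm with a two-finger parallel gripper is mounted at the origin on the work surface; the furniture and walls round the work are solid. World frame = base frame: x ahead of the robot, y to its left, z up, the work surface at z = 0. Lengths are in m, angles in degrees, forces in N, time in s.
With the tool pointing down it reaches from about 0.325 to 0.775 m from the base axis. Payload 5.5 kg.
Tool frame: the origin (TCP) lies on the centre line of the jaws, within the pads' length; the fingertips stand r.finger_overhang ahead of it and the grasp point (between the pads) lies 11 mm behind it (r.finger_overhang is the distance from the TCP to the fingertips, in m); x points along the fingers, z is the direction in which the jaws open and shut, and the axes are right-handed (so a half turn about x gives the same grasp; the last joint's range is limited). The gripper opens to 85 mm and grips with 20 to 120 N. Pads are 22 mm wide; open, the fingers measure 114 mm over their backs; the gripper's body (76 mm by 85 mm) begins 54 mm behind the grasp point. The pads swing forward as they close: fully open they stand 13 mm farther back than shut.
Start: joints at [-70.915, 5.22, 70.514, -0, 104.267, -3.249], TCP at [0.228, -0.555, 0.239] pointing down, gripper open.
Joint ranges: [-164.24, 164.24], [-49.07, 125.15], [9.68, 141.18], [-86.29, 266.29], [3.28, 154.24], [-151.56, 151.56]. Speed limits (degrees/s): [147.25, 147.25, 172.46, 180, 180, 180].

### API

Orientations are given as a 3x3 rotation matrix whose columns are the frame's x, y, z axes.
In Python, from rig import r gives the robot as it stands. The module is installed in compiled form; this text tells all that it offers.
- The arm moves only by the tool carry_out, never from a script. Its argument "moves" is one flat list of numbers, 6 for each row, row after row: the shift along the tool's x, y, z in units of 30 mm (1.0 is 30 mm), then the turn, a rotation vector about the tool's x, y, z in degrees. In form: [x, y, z, rx, ry, rz, x, y, z, rx, ry, rz, ...]. A call has 1 to 10 rows; each row is the pose to reach, as a shift and turn from the pose commanded when the call began, along the tool's axes at that moment; what a row does not reach only later rows make up. A row lasts 1/12 s, in which the tool goes at most 41.7 mm and 7.16 degrees, less where a joint would pass 70% of its speed; a pose out of reach is approached as far as the arm can. A call with a gripper value outside its range is refused whole. "hand" is the gripper's target within -1 to 1 (fully open at 1, half-way at 0, shut at -1), set as the call begins (left out, the last holds). The fingers move at their own pace and stop on an object; "grip_force" is the grip in N (left out, the last holds). Time passes only in rows, so rows that repeat a pose let the fingers close. It gives the time, the measured TCP pose, the force and the opening at its end, in the units of the state.
- r.sense(): the state, without advancing time (a new reading comes with each control period).
- r.camera(name): name is "scene" or "top" or "wrist"; returns a dict with "img" (420x560x3 uint8, red, green, blue), "depth" (420x560 float32, m along the optical axis (not along the pixel's ray), 0 where there is no reading), "fov_y" (degrees; the focal length in pixels is half the picture's height over the tangent of half this angle, whatever the lens; pixels are square), "cx", "cy" (the principal point, pixels), "eye" and "attitude" of the camera in the world. Camera axes: x right, y down, z forward; pixel columns grow to the right and rows downward; lengths in m; the calibration is good to about 2 mm. A picture is of the moment at which its call begins.
- r.job_done(): hands the job in, once; it reports no verdict.
Trained networks look in the newest picture that a camera, given by its name, has taken for a name from the list of things; names that differ only in an ending like _2 or _b are one class to them, and where a whole thing is asked for, a point or a joint stands for the part that bears it (a point fixed in the world has none). Each returns a list of dicts, best first, with "score" (0 to 1); they miss things now and then, are a little off and sometimes report something else, mostly with a low value. They report only what shows in the picture. A call takes as long as a camera call. They do not tell look-alikes from the thing itself.
- r.recognise(camera, thing): "location" ([x, y, z] in m, in world coordinates, good to about 4 mm: the middle of the surface that is visible of it).
- r.silhouettes(camera, thing): "region" (420x560 bool, what is visible of it).
The state is a dict: "clock": time; "qpos": joint angles; "dq": joint speeds; "effort": joint torques, N m; "eef_pos": TCP position; "ee_rot": TCP orientation; "ft_force": force on the tool from outside, world axes, zero at the start; "moment": the same for the moment, N m; "grip_width": opening from 0.0 (shut) to 1.0 (fully open).
Only numpy, scipy, OpenCV 4.12 (cv2) and the standard library are available. Lean on these libraries where they do the work, as an engineer would, in place of code of your own. Each camera call takes 0.05 s, during which the arm holds its last target.

## Working session

There is one attempt and no reset: what is moved stays moved. The work goes in short steps, Python scripts to look and compute and a tool call to move; the robot and the scene stay as the last step left them, time stands still between calls to the robot, and variables do not carry over. Pictures are saved under pics/ and viewed, and the job is handed in when it is done.

Besides the shell and the picture viewer there is one more tool, called after "Call:" in YAML: its name, and indented under it one key for each argument. carry_out: Moves the arm, as the interface text tells. Its arguments: {"type":"object","properties":{"moves":{"type":"array","items":{"type":"number"}},"hand":{"type":"number"},"grip_force":{"type":"number"}},"required":["moves"]}

```bash
mkdir -p pics; ls; python3 - <<'E'
from rig import r
import cv2,numpy as np
s=r.sense()
print({k:np.round(v,3).tolist() if not np.isscalar(v) else v for k,v in s.items()}, r.finger_overhang)
for n in ["scene","top","wrist"]:
    c=r.camera(n); cv2.imwrite(f"pics/{n}0.png",c["img"][:,:,::-1])
    print(n,c["fov_y"],c["cx"],c["cy"],np.round(c["eye"],4),np.round(c["attitude"],4).tolist())
E
```

```text
pics
{'clock': 0.0, 'qpos': [-70.916, 5.265, 70.581, 0.001, 104.269, -3.248], 'dq': [-0.052, -0.028, 0.032, -0.058, -0.058, 0.038], 'effort': [-0.001, -45.873, -41.802, -0.0, 0.012, 0.0], 'eef_pos': [0.228, -0.555, 0.238], 'ee_rot': [[-0.001, 0.925, 0.38], [0.002, 0.38, -0.925], [-1.0, 0.0, -0.002]], 'ft_force': [-0.954, -0.068, 0.54], 'moment': [-0.024, 0.021, -0.005], 'grip_width': 0.9977768833689686} 0.008
scene 42.5370596860033 288.53068406818846 201.5084582903629 [0.0384 1.1147 0.91  ] [[-0.8971, -0.2273, 0.3789], [-0.4417, 0.4852, -0.7546], [-0.0123, -0.8443, -0.5357]]
top 54.0084633464208 275.4649331104113 208.26773598452343 [ 0.4933 -0.0445  1.1488] [[0.0053, -0.9926, 0.1212], [-1.0, -0.0045, 0.0071], [-0.0065, -0.1212, -0.9926]]
wrist 63.78037708807348 280.29362338432713 208.0441385009093 [ 0.289  -0.5292  0.3732] [[0.38, -0.8936, -0.239], [-0.925, -0.368, -0.0945], [-0.0035, 0.257, -0.9664]]
```

View pics/top0.png

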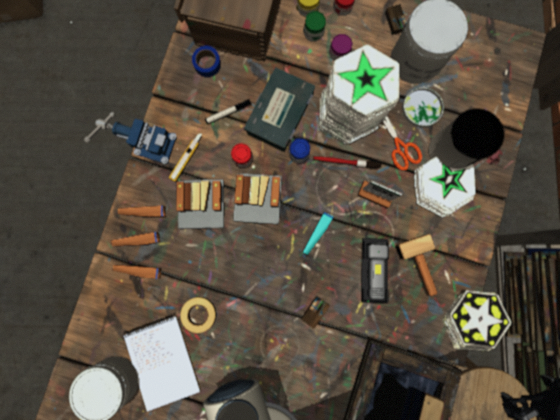

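View pics/scene0.png

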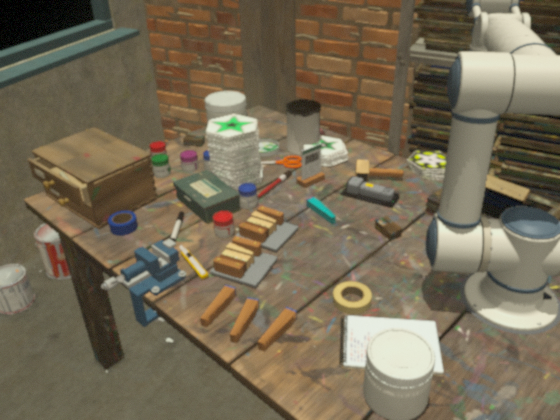

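View pics/wrist0.png

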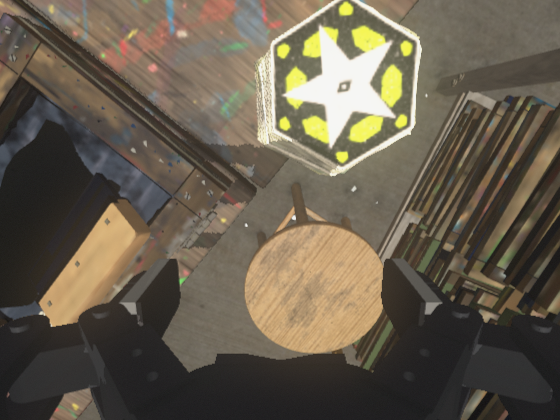

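```bash
cat > h.py <<'E'
import numpy as np, cv2
from rig import r
def cam(n):
    c=r.camera(n); c["f"]=c["img"].shape[0]/2/np.tan(np.radians(c["fov_y"]/2)); c["eye"]=np.array(c["eye"]); c["attitude"]=np.array(c["attitude"]); return c
def dep(c,u,v,d=None):
    u=np.asarray(u,float);v=np.asarray(v,float)
    if d is None: d=c["depth"][np.round(v).astype(int),np.round(u).astype(int)]
    p=np.stack([(u-c["cx"])/c["f"]*d,(v-c["cy"])/c["f"]*d,d*np.ones_like(u)],-1)
    return p@c["attitude"].T+c["eye"]
def atz(c,u,v,z):
    u=np.asarray(u,float);v=np.asarray(v,float)
    ray=np.stack([(u-c["cx"])/c["f"],(v-c["cy"])/c["f"],np.ones_like(u)],-1)@c["attitude"].T
    return c["eye"]+ray*((z-c["eye"][2])/ray[...,2])[...,None]
def proj(c,P):
    q=(np.asarray(P)-c["eye"])@c["attitude"]
    return q[...,0]/q[...,2]*c["f"]+c["cx"],q[...,1]/q[...,2]*c["f"]+c["cy"]
def cloud(c):
    v,u=np.mgrid[:420,:560]; P=dep(c,u,v,c["depth"]); P[c["depth"]==0]=np.nan; return P
def crop(c,fn,x0,x1,y0,y1,k):
    im=cv2.resize(c["img"][y0:y1,x0:x1,::-1],None,fx=k,fy=k,interpolation=cv2.INTER_CUBIC); cv2.imwrite("pics/"+fn,im)
E
python3 - <<'E'
from h import *
c=cam("top")
crop(c,"t1.png",80,290,160,290,3.7)
crop(c,"t2.png",290,480,160,320,3.7)
for t in ["mouth_a","wedge_1","wedge_1_tail","mallet","mallet_grip","scanner","dock","ticket_code","cheek_a","ink_pot_red","brush"]:
    for d in r.recognise("top",t):
        P=np.array(d["location"]);u,v=proj(c,P); print(t,round(d["score"],2),P.round(3),round(float(u)),round(float(v)))
E
```

```text
mouth_a 0.93 [0.653 0.013 0.031] 257 200
mouth_a 0.68 [0.648 0.168 0.035] 201 201
mouth_a 0.54 [ 0.506 -0.426  0.041] 421 254
wedge_1 0.94 [ 0.569 -0.15   0.028] 317 231
wedge_1 0.83 [0.622 0.326 0.025] 144 211
wedge_1 0.75 [0.542 0.337 0.025] 138 240
wedge_1 0.66 [0.459 0.331 0.028] 139 271
wedge_1_tail 0.68 [0.542 0.335 0.023] 139 240
mallet 0.91 [ 0.505 -0.428  0.042] 422 255
mallet 0.51 [0.768 0.054 0.055] 242 157
mallet_grip 0.63 [ 0.665 -0.306  0.039] 375 196
scanner 0.72 [ 0.468 -0.306  0.04 ] 377 269
dock 0.81 [ 0.453 -0.285  0.005] 366 274
ticket_code 0.83 [ 0.665 -0.308  0.036] 375 196
cheek_a 0.79 [0.686 0.002 0.052] 261 187
cheek_a 0.46 [0.668 0.158 0.051] 203 193
ink_pot_red 0.6 [0.768 0.057 0.052] 241 157
brush 0.83 [ 0.764 -0.255  0.015] 353 162
brush 0.59 [ 0.505 -0.424  0.045] 421 255
```

View pics/t1.png

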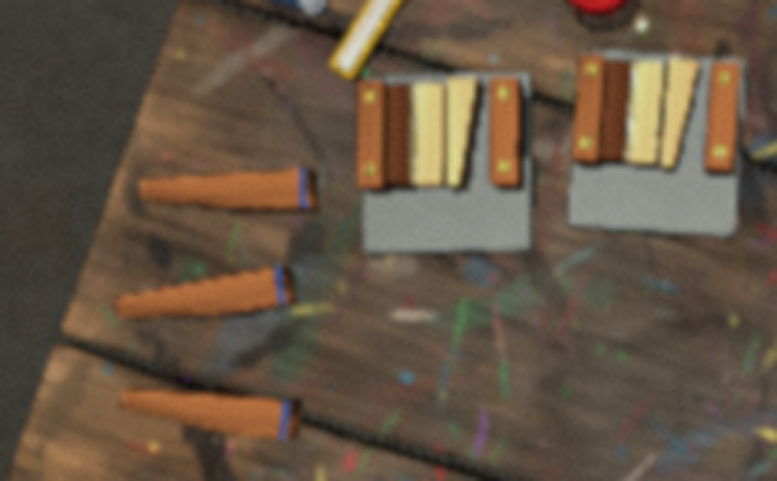

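View pics/t2.png

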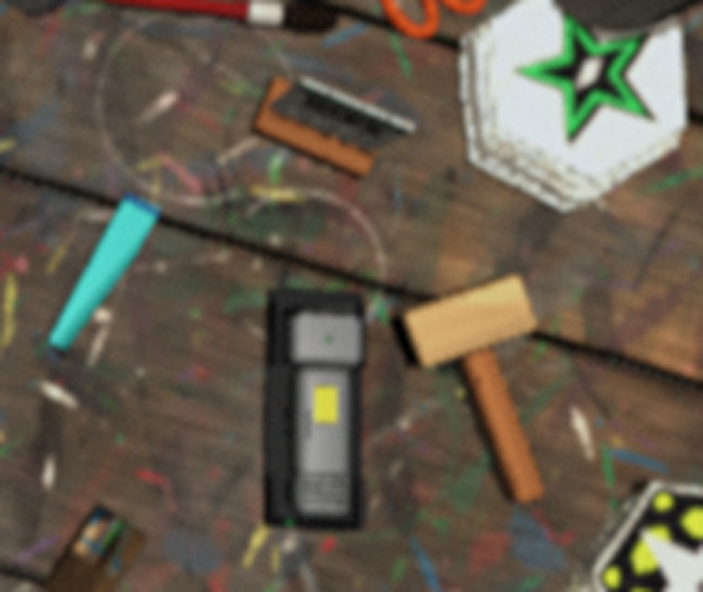

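```bash
cat >> h.py <<'E'
from scipy.spatial.transform import Rotation as R
def down(zang,tilt=0):
    a=np.radians(zang); z=np.array([np.cos(a),np.sin(a),0]); x=np.array([0,0,-1.]); return np.stack([x,np.cross(z,x),z],1)
def go(pos,zang,Rt=None,ref=None):
    s=r.sense(); R0=np.array(s["ee_rot"]); p0=np.array(s["eef_pos"])
    Rt=down(zang) if Rt is None else Rt
    d=R0.T@(np.array(pos)-p0)/0.03; w=R.from_matrix(R0.T@Rt).as_rotvec(degrees=True)
    n=max(np.linalg.norm(d)*30/41.7,np.linalg.norm(w)/7.16)
    print("ROW",np.round(d,3).tolist(),np.round(w,2).tolist(),"rows>=%.1f"%n, "t",round(s["clock"],2))
E
python3 -c "
from h import *
go([0.52,0.1,0.30],-90)"
```

```text
ROW [-2.024, 17.299, -16.497] [22.33, 0.0, -0.0] rows>=17.3 t 0.75
```

Call:
carry_out:
  moves: [-2, 17.3, -16.5, 22.3, 0, 0, -2, 17.3, -16.5, 22.3, 0, 0, -2, 17.3, -16.5, 22.3, 0, 0, -2, 17.3, -16.5, 22.3, 0, 0, -2, 17.3, -16.5, 22.3, 0, 0, -2, 17.3, -16.5, 22.3, 0, 0, -2, 17.3, -16.5, 22.3, 0, 0, -2, 17.3, -16.5, 22.3, 0, 0, -2, 17.3, -16.5, 22.3, 0, 0, -2, 17.3, -16.5, 22.3, 0, 0]
  hand: 0.2

```text
clock: 1.58
eef_pos: [0.3971, -0.1743, 0.2745]
ee_rot: [[0.001, 1.0, 0.0], [-0.001, 0.0, -1.0], [-1.0, 0.001, 0.001]]
ft_force: [0.9, 0.1, -0.0]
grip_width: 0.601
```

```bash
python3 -c "
from h import *
go([0.52,0.1,0.30],-90)"
```

```text
ROW [-0.85, 4.099, -9.141] [0.01, 0.03, -0.06] rows>=7.2 t 1.58
```

Call:
carry_out:
  moves: [-0.85, 4.1, -9.1, 0, 0, 0, -0.85, 4.1, -9.1, 0, 0, 0, -0.85, 4.1, -9.1, 0, 0, 0, -0.85, 4.1, -9.1, 0, 0, 0, -0.85, 4.1, -9.1, 0, 0, 0, -0.85, 4.1, -9.1, 0, 0, 0, -0.85, 4.1, -9.1, 0, 0, 0, -0.85, 4.1, -9.1, 0, 0, 0, -0.85, 4.1, -9.1, 0, 0, 0, -0.85, 4.1, -9.1, 0, 0, 0]

```text
clock: 2.42
eef_pos: [0.5196, 0.0969, 0.2992]
ee_rot: [[-0.001, 1.0, 0.002], [-0.001, 0.002, -1.0], [-1.0, -0.001, 0.001]]
ft_force: [0.4, -0.4, 0.8]
grip_width: 0.595
```

```bash
python3 - <<'E'
from h import *
s=r.sense(); print(s["eef_pos"],np.abs(s["dq"]).max())
c=cam("wrist"); print(c["eye"],c["attitude"].round(3).tolist())
cv2.imwrite("pics/w1.png",c["img"][:,:,::-1])
np.savez("w1.npz",**{k:v for k,v in c.items()})
E
```

```text
[0.51958262 0.09692975 0.29923671] 2.009387199105481
[0.58560013 0.09811058 0.43417517] [[0.002, -0.966, -0.259], [-1.0, -0.002, 0.001], [-0.001, 0.259, -0.966]]
```

View pics/w1.png

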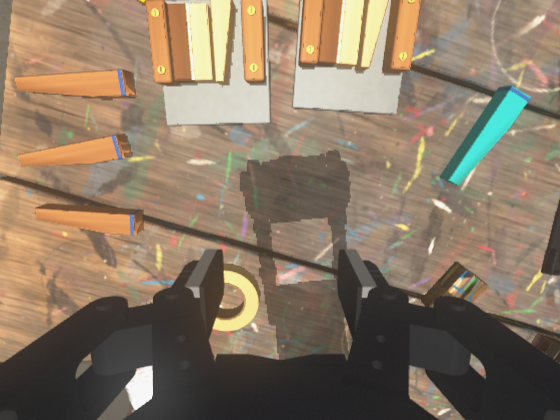

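```bash
python3 - <<'E'
from h import *
c=dict(np.load("w1.npz")); P=cloud(c)
np.set_printoptions(suppress=True)
for (u,v) in [(218,108),(345,98),(255,40),(158,40),(200,40),(225,40),(402,40),(340,40),(372,35),(180,40),(308,40),(320,40),(75,82),(75,150),(90,215),(300,250)]:
    print((u,v),P[v,u].round(4))
# top: bands
def band(mask,name):
    v,u=np.nonzero(mask); Q=P[v,u,:2].astype(np.float32)
    rc=cv2.minAreaRect(Q*1000); print(name,len(Q),np.round(cv2.boxPoints(rc),1).tolist(),P[v,u,2].mean().round(4))
hsv=cv2.cvtColor(c["img"],cv2.COLOR_RGB2HSV)
z=P[...,2]
for name,(x0,x1) in {"L":(140,275),"R":(285,420)}.items():
    m=np.zeros(z.shape,bool); m[0:130,x0:x1]=1
    b=m&(np.abs(z-0.014)<0.004)&(hsv[...,1]<60)
    b=cv2.morphologyEx(b.astype(np.uint8),cv2.MORPH_OPEN,np.ones((5,5))).astype(bool); band(b,name+"base")
    t=m&(z>0.045)
    n,l,st,_=cv2.connectedComponentsWithStats(t.astype(np.uint8))
    for i in range(1,n):
        if st[i,4]>100: band(l==i,name+"top%d"%i); 
for i,(y0,y1) in enumerate([(60,105),(128,175),(195,240)]):
    m=np.zeros(z.shape,bool); m[y0:y1,5:150]=1
    b=m&(z>0.022)&(z<0.035); b=cv2.morphologyEx(b.astype(np.uint8),cv2.MORPH_OPEN,np.ones((3,3))).astype(bool); band(b,"wedge%d"%i)
E
```

```text
(218, 108) [0.5967 0.1731 0.0145]
(345, 98) [0.6083 0.022  0.0132]
(255, 40) [0.6634 0.125  0.0509]
(158, 40) [0.6632 0.2256 0.0513]
(200, 40) [0.6647 0.1836 0.0442]
(225, 40) [0.6641 0.1567 0.0476]
(402, 40) [ 0.6639 -0.0278  0.0497]
(340, 40) [0.6649 0.0358 0.0442]
(372, 35) [0.669  0.0033 0.0478]
(180, 40) [0.6645 0.2045 0.0451]
(308, 40) [0.6635 0.0701 0.0511]
(320, 40) [0.6648 0.057  0.0446]
(75, 82) [0.6244 0.3321 0.027 ]
(75, 150) [0.5479 0.344  0.027 ]
(90, 215) [0.4669 0.338  0.0265]
(300, 250) [0.4099 0.0714 0.0008]
Lbase 5204 [[576.0999755859375, 236.6999969482422], [579.0999755859375, 110.80000305175781], [714.0999755859375, 114.0], [711.0999755859375, 239.89999389648438]] 0.0147
Ltop1 1646 [[621.0999755859375, 234.6999969482422], [621.5999755859375, 214.1999969482422], [701.2999877929688, 216.0], [700.7999877929688, 236.5]] 0.0505
Ltop2 1264 [[622.5999755859375, 149.6999969482422], [701.5, 148.89999389648438], [701.7000122070312, 170.6999969482422], [622.7999877929688, 171.5]] 0.0486
Ltop3 1720 [[623.2999877929688, 137.8000030517578], [623.9000244140625, 115.699996948242
[... 1306 characters left out ...]
12, 9.600000381469727], [637.9000244140625, 14.399999618530273]] 0.0482
Rtop12 1525 [[634.4000244140625, -39.79999923706055], [700.7999877929688, -44.0], [702.2000122070312, -21.5], [635.7999877929688, -17.399999618530273]] 0.0499
wedge0 2404 [[602.2000122070312, 399.70001220703125], [610.2000122070312, 274.5], [638.2999877929688, 276.29998779296875], [630.4000244140625, 401.5]] 0.027
wedge1 2070 [[514.4000244140625, 411.1000061035156], [538.7999877929688, 287.1000061035156], [566.2999877929688, 292.5], [541.9000244140625, 416.5]] 0.027
wedge2 1838 [[439.29998779296875, 283.6000061035156], [467.79998779296875, 281.3999938964844], [477.5, 405.8999938964844], [449.0, 408.1000061035156]] 0.0266
```

```bash
python3 - <<'E'
from h import *
c=dict(np.load("w1.npz")); P=cloud(c); z=P[...,2]
for i,(y0,y1,tc,a) in enumerate([(60,105,(.6231,.2941),93.6),(128,175,(.5489,.3082),101.1),(195,240,(.455,.3012),85.5)]):
    m=np.zeros(z.shape,bool); m[y0:y1,5:150]=1
    b=m&(z>0.022)&(z<0.035)
    Q=(P[b][:,:2]-np.array(tc))*1000; t=np.radians(a); X=Q@[np.cos(t),np.sin(t)]; Y=Q@[-np.sin(t),np.cos(t)]
    for lo in (-20,0,20,40,60,80,95): 
        k=(X>lo)&(X<lo+10); print(i,lo,Y[k].min().round(1),Y[k].max().round(1),end='; ')
    print()
go([.623,.294,.12],3.6)
E
```

```text
0 -20 -13.5 13.8; 0 0 -13.9 14.1; 0 20 -14.0 13.5; 0 40 -13.8 10.3; 0 60 -13.3 7.9; 0 80 -13.4 4.5; 0 95 -13.0 2.5; 
1 -20 -14.0 13.9; 1 0 -13.9 14.0; 1 20 -13.8 12.8; 1 40 -13.8 10.3; 1 60 -13.9 7.7; 1 80 -13.7 4.2; 1 95 -13.7 1.9; 
2 -20 -14.3 14.3; 2 0 -14.1 14.2; 2 20 -14.1 14.3; 2 40 -13.7 11.6; 2 60 -13.4 7.9; 2 80 -13.4 5.6; 2 95 -13.0 4.0; 
ROW [5.977, 3.456, -6.598] [-93.58, 0.02, 0.04] rows>=13.1 t 2.47
```

Call:
carry_out:
  moves: [6, 3.45, -6.6, -93.6, 0, 0, 6, 3.45, -6.6, -93.6, 0, 0, 6, 3.45, -6.6, -93.6, 0, 0, 6, 3.45, -6.6, -93.6, 0, 0, 6, 3.45, -6.6, -93.6, 0, 0, 6, 3.45, -6.6, -93.6, 0, 0, 6, 3.45, -6.6, -93.6, 0, 0, 6, 3.45, -6.6, -93.6, 0, 0, 6, 3.45, -6.6, -93.6, 0, 0, 6, 3.45, -6.6, -93.6, 0, 0]

```text
clock: 3.3
eef_pos: [0.6232, 0.293, 0.1182]
ee_rot: [[-0.002, 0.311, 0.951], [-0.001, 0.951, -0.311], [-1.0, -0.002, -0.001]]
ft_force: [-0.3, -0.4, 0.3]
grip_width: 0.603
```

```bash
python3 - <<'E'
from h import *
go([.623,.294,.06],3.6)
E
```

```text
ROW [1.94, 0.034, -0.016] [-21.7, -0.1, 0.09] rows>=3.0 t 3.3
```

Call:
carry_out:
  moves: [0.5, 0.03, 0, -7, 0, 0, 1, 0.03, 0, -14, 0, 0, 1.9, 0.03, 0, -21.7, 0, 0, 1.9, 0.03, 0, -21.7, 0, 0, 1.9, 0.03, 0, -21.7, 0, 0, 1.9, 0.03, 0, -21.7, 0, 0]

```text
clock: 3.8
eef_pos: [0.624, 0.2946, 0.064]
ee_rot: [[0.001, -0.053, 0.999], [0.0, 0.999, 0.053], [-1.0, 0.0, 0.001]]
ft_force: [-0.7, -0.2, 0.8]
grip_width: 0.595
```

```bash
python3 - <<'E'
from h import *
go([.623,.294,.014],3.6)
c=cam("wrist");cv2.imwrite("pics/w2.png",c["img"][:,:,::-1])
E
```

```text
ROW [1.666, -0.02, -0.036] [-0.54, 0.06, -0.01] rows>=1.2 t 3.8
```

View pics/w2.png

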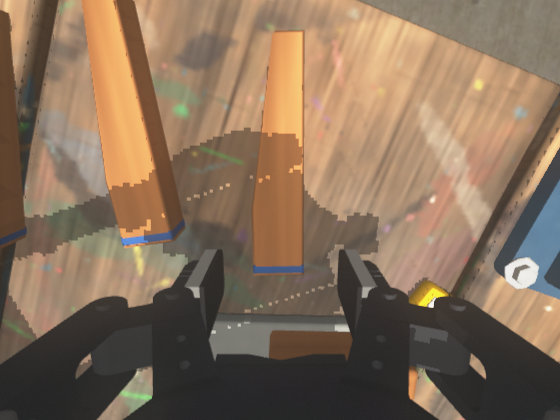

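Call:
carry_out:
  moves: [0.8, 0, 0, 0, 0, 0, 1.65, 0, 0, 0, 0, 0, 1.65, 0, 0, 0, 0, 0, 1.65, 0, 0, 0, 0, 0, 1.65, 0, 0, 0, 0, 0]

```text
clock: 4.27
eef_pos: [0.6243, 0.2961, 0.0154]
ee_rot: [[0.002, -0.058, 0.998], [0.001, 0.998, 0.058], [-1.0, 0.001, 0.003]]
ft_force: [0.9, 0.4, 0.4]
grip_width: 0.599
```

Call:
carry_out:
  moves: [0, 0, 0, 0, 0, 0, 0, 0, 0, 0, 0, 0, 0, 0, 0, 0, 0, 0, 0, 0, 0, 0, 0, 0, 0, 0, 0, 0, 0, 0, 0, 0, 0, 0, 0, 0, 0, 0, 0, 0, 0, 0]
  hand: -1
  grip_force: 50

```text
clock: 4.85
eef_pos: [0.6247, 0.2964, 0.0159]
ee_rot: [[0.004, -0.058, 0.998], [0.002, 0.998, 0.058], [-1.0, 0.001, 0.004]]
ft_force: [-0.2, -0.9, 5.4]
grip_width: 0.313
```

Call:
carry_out:
  moves: [-1, 0, 0, 0, 0, 0, -2, 0, 0, 0, 0, 0, -3, 0, 0, 0, 0, 0, -3, 0, 0, 0, 0, 0, -3, 0, 0, 0, 0, 0]

```text
clock: 5.27
eef_pos: [0.6248, 0.2964, 0.107]
ee_rot: [[0.006, -0.058, 0.998], [0.002, 0.998, 0.058], [-1.0, 0.002, 0.006]]
ft_force: [-0.2, -0.2, -0.9]
grip_width: 0.311
```

```bash
cat >> h.py <<'E'
M={"L":(np.array([.6234,.1379]),1.4),"R":(np.array([.6358,-.0175]),-3.4)}
def loc(k,x,y):
    m,a=M[k]; t=np.radians(a); return m+np.array([np.cos(t)*x-np.sin(t)*y,np.sin(t)*x+np.cos(t)*y])
E
python3 - <<'E'
from h import *
p=loc("L",-110,0)*1; p=loc("L",-.110,.015)
print(p); go([*p,.10],1.4-90)
c=cam("wrist");cv2.imwrite("pics/w3.png",c["img"][:,:,::-1])
E
```

```text
[0.51306635 0.15020798]
ROW [0.199, -4.648, -4.005] [91.95, 0.18, -0.37] rows>=12.8 t 5.27
```

View pics/w3.png

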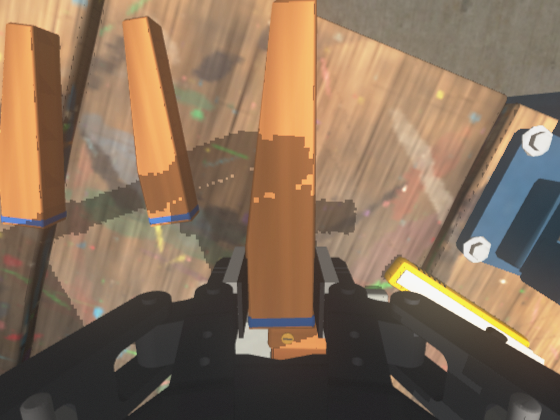

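```bash
python3 - <<'E'
from h import *
c=cam("wrist"); s=r.sense(); R0=s["ee_rot"]; p0=s["eef_pos"]
for u,v in [(281,312),(281,317),(281,322),(281,328),(295,10),(281,200),(250,300),(314,300),(314,150),(262,150),(314,20),(274,20)]:
    print((u,v),(R0.T@(dep(c,u,v)-p0)*1000).round(1),c["img"][v,u])
P=(cloud(c)-p0)@R0*1000
m=np.isfinite(P[...,0])&(P[...,0]>-25)&(P[...,0]<0)&(P[...,1]>-40)&(P[...,1]<130)&(np.abs(P[...,2])<40)
m[:,:235]=0;m[:,330:]=0
hsv=cv2.cvtColor(c["img"],cv2.COLOR_RGB2HSV); m&=(hsv[...,1]>120)
for lo in range(-25,120,10):
    k=m&(P[...,1]>lo)&(P[...,1]<lo+10); print(lo,k.sum(),*( (P[k][:,2].min().round(1),P[k][:,2].max().round(1),P[k][:,0].mean().round(1)) if k.any() else ()))
E
```

```text
(281, 312) [-11.8 -11.7   1.8] [151 102  66]
(281, 317) [-12.2 -13.8   1.8] [132  98  80]
(281, 322) [-12.  -16.3   1.8] [ 67  88 128]
(281, 328) [-11.8 -19.3   1.8] [139  95  63]
(295, 10) [-12.1 101.2   6.4] [233 160  97]
(281, 200) [-12.1  36.5   1.8] [160 107  67]
(250, 300) [-11.3  -6.3 -11.1] [146  99  65]
(314, 300) [-15.   -4.2  15.1] [56 45 40]
(314, 150) [-11.8  55.3  13.9] [182 120  75]
(262, 150) [-12.7  55.4  -5.1] [144  96  61]
(314, 20) [-12.6  98.1  12.7] [223 148  91]
(274, 20) [-12.7  98.1  -0.6] [212 139  85]
-25 334 -11.7 16.0 -12.2
-15 1308 -12.1 15.4 -12.3
-5 1431 -11.9 15.1 -12.2
5 1550 -12.3 15.2 -12.3
15 1650 -12.2 15.0 -12.3
25 1634 -11.6 14.7 -12.3
35 1654 -10.2 14.5 -12.3
45 1627 -8.8 14.4 -12.3
55 1657 -7.4 14.3 -12.3
65 1601 -6.1 14.3 -12.3
75 1631 -4.9 14.3 -12.3
85 1580 -3.4 13.9 -12.3
95 1408 -2.3 13.7 -12.2
105 0
115 0
```

```bash
sed -i 's/\.1379/.1394/; s/-\.0175/-.0160/' h.py; python3 - <<'E'
from h import *
p=loc("L",-.115,.016)
print(p); go([*p,.10],1.4-90)
E
```

```text
[0.50804341 0.15258552]
ROW [0.08, -4.537, -4.104] [91.95, -0.03, 0.06] rows>=12.8 t 5.37
```

Call:
carry_out:
  moves: [0.1, -4.5, -4.1, 92, 0, 0, 0.1, -4.5, -4.1, 92, 0, 0, 0.1, -4.5, -4.1, 92, 0, 0, 0.1, -4.5, -4.1, 92, 0, 0, 0.1, -4.5, -4.1, 92, 0, 0, 0.1, -4.5, -4.1, 92, 0, 0, 0.1, -4.5, -4.1, 92, 0, 0, 0.1, -4.5, -4.1, 92, 0, 0, 0.1, -4.5, -4.1, 92, 0, 0, 0.1, -4.5, -4.1, 92, 0, 0]

```text
clock: 6.2
eef_pos: [0.5073, 0.1535, 0.0978]
ee_rot: [[-0.004, 0.931, 0.364], [-0.001, 0.364, -0.931], [-1.0, -0.004, -0.001]]
ft_force: [0.5, -0.2, -0.5]
grip_width: 0.311
```

```bash
python3 - <<'E'
from h import *
p=loc("L",-.115,.016)
go([*p,.10],1.4-90)
E
```

```text
ROW [-0.075, 0.012, 0.037] [19.97, 0.0, 0.22] rows>=2.8 t 6.2
```

Call:
carry_out:
  moves: [0, 0, 0, 20, 0, 0.2, 0, 0, 0, 20, 0, 0.2, 0, 0, 0, 20, 0, 0.2, 0, 0, 0, 20, 0, 0.2, 0, 0, 0, 20, 0, 0.2]

```text
clock: 6.62
eef_pos: [0.5076, 0.1536, 0.0983]
ee_rot: [[0.001, 0.999, 0.033], [0.0, 0.033, -0.999], [-1.0, 0.001, -0.0]]
ft_force: [-0.2, 0.8, -0.9]
grip_width: 0.318
```

```bash
cat > rel.py <<'E'
from h import *
import sys
k=sys.argv[1]
c=cam("wrist"); s=r.sense(); R0=s["ee_rot"]; p0=s["eef_pos"]; C=cloud(c)
P=(C-p0)@R0*1000; z=C[...,2]
np.savez("last.npz",**c); cv2.imwrite("pics/"+sys.argv[2],c["img"][:,:,::-1])
print("tcp",p0.round(4),"zang",np.degrees(np.arctan2(R0[1,2],R0[0,2])).round(2))
hsv=cv2.cvtColor(c["img"],cv2.COLOR_RGB2HSV)
# wedge held: top at ~-12.3 in tool x
def wedge(P,lo=-14.5,hi=-9.5):
    m=np.isfinite(P[...,0])&(P[...,0]>lo)&(P[...,0]<hi)&(P[...,1]>-30)&(P[...,1]<110)&(np.abs(P[...,2])<20)&(hsv[...,1]>90)
    for a in range(-25,106,15):
        q=m&(P[...,1]>a)&(P[...,1]<a+15)
        if q.sum()>20: print("w",a,np.percentile(P[q][:,2],[1,99]).round(1),P[q][:,0].mean().round(1))
wedge(P)
# fence in world measured
m0,a0=M[k]; t=np.radians(a0)
Q=(C[...,:2]-m0)*1000; X=Q@[np.cos(t),np.sin(t)]; Y=Q@[-np.sin(t),np.cos(t)]
f=(np.abs(z-.050)<.004)&(X>-15)&(X<95)&(Y>-40)&(Y<10)
rc=cv2.minAreaRect(C[f][:,:2].astype(np.float32)*1000); print("fence",np.round(cv2.boxPoints(rc),1).tolist(),f.sum())
b=(np.abs(z-.0145)<.004)&(X>-60)&(X<95)&(Y>-40)&(Y<120)&(hsv[...,1]<60)
b=cv2.morphologyEx(b.astype(np.uint8),cv2.MORPH_OPEN,np.ones((5,5))).astype(bool)
v,u=np.nonzero(b)
if len(v)>50:
    rc=cv2.minAreaRect(C[b][:,:2].astype(np.float32)*1000); print("base",np.round(cv2.boxPoints(rc),1).tolist(),b.sum(), z[b].mean())
E
python3 rel.py L w4.png
```

```text
tcp [0.5078 0.1537 0.0987] zang -88.08
w -25 [-14.2  12.4] -10.3
w -10 [-14.5  11.9] -10.3
w 5 [-14.4  11.9] -10.2
w 20 [-13.3  11.4] -10.2
w 35 [-11.5  11.1] -10.2
w 50 [-9.7 10.9] -10.2
w 65 [-8.  10.6] -10.2
w 80 [-6.1 10.5] -10.2
w 95 [-4.3 10.3] -10.2
fence [[622.9000244140625, 137.60000610351562], [623.2000122070312, 115.80000305175781], [630.4000244140625, 115.9000015258789], [630.0, 137.6999969482422]] 699
base [[575.7000122070312, 236.5], [579.9000244140625, 110.19999694824219], [629.5, 111.80000305175781], [625.4000244140625, 238.1999969482422]] 12764 0.014545087692851066
```

View pics/w4.png

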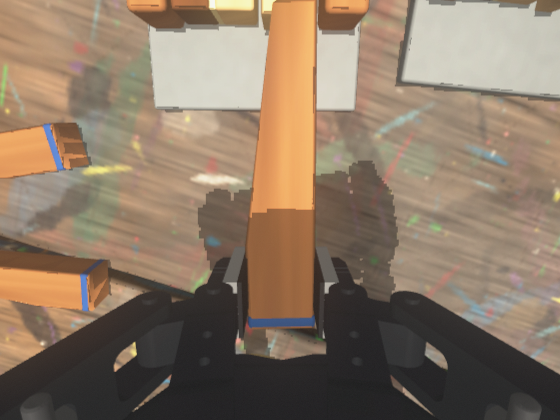

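```bash
sed -i 's/\.1394\]),1\.4/.1365]),1.0/' h.py; python3 - <<'E'
from h import *
p=loc("L",-.115,.016)
print(p); go([*p,.036],1.0-90)
E
```

```text
[0.50813828 0.15049054]
ROW [2.089, 0.004, 0.107] [0.92, -0.01, -0.07] rows>=1.5 t 6.67
```

Call:
carry_out:
  moves: [1, 0, 0.1, 0.9, 0, 0, 2.1, 0, 0.1, 0.9, 0, 0, 2.1, 0, 0.1, 0.9, 0, 0, 2.1, 0, 0.1, 0.9, 0, 0, 2.1, 0, 0.1, 0.9, 0, 0]

```text
clock: 7.08
eef_pos: [0.5091, 0.151, 0.0382]
ee_rot: [[0.004, 1.0, 0.016], [0.001, 0.016, -1.0], [-1.0, 0.004, -0.001]]
ft_force: [0.2, -0.1, 0.2]
grip_width: 0.313
```

```bash
python3 rel.py L w5.png
```

```text
tcp [0.5097 0.1512 0.039 ] zang -89.11
w -25 [-14.   12.5] -10.1
w -10 [-14.4  11.7] -10.0
w 5 [-14.3  12.3] -10.0
w 20 [-12.8  11.1] -10.0
w 35 [-11.3  11. ] -10.0
w 50 [-9.6 10.6] -10.0
w 65 [-7.6 10.4] -10.0
w 80 [-6.  10.3] -10.0
w 95 [-4.2 10. ] -10.0
fence [[608.2000122070312, 146.1999969482422], [608.2999877929688, 141.8000030517578], [613.0999755859375, 141.89999389648438], [613.0, 146.3000030517578]] 196
base [[576.2999877929688, 236.5], [578.7999877929688, 110.19999694824219], [624.5999755859375, 111.19999694824219], [622.0999755859375, 237.39999389648438]] 26238 0.014520645476367848
```

View pics/w5.png

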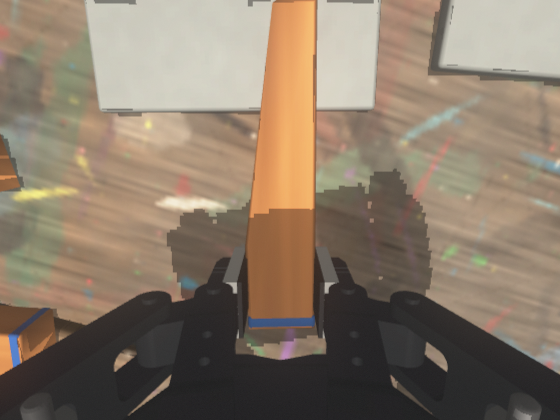

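Call:
carry_out:
  moves: [0.2, 0, 0.15, 0.3, 0, 0, 0.2, 0.3, 0.15, 0.3, 0, 0, 0.2, 0.6, 0.15, 0.3, 0, 0, 0.2, 0.6, 0.15, 0.3, 0, 0]

```text
clock: 7.47
eef_pos: [0.5218, 0.1476, 0.0292]
ee_rot: [[-0.012, 1.0, 0.01], [0.002, 0.011, -1.0], [-1.0, -0.012, -0.002]]
ft_force: [-22.2, 2.2, 6.3]
grip_width: 0.315
```

```bash
python3 rel.py L w6.png; python3 -c "
from h import *
c=cam('top');crop(c,'t6.png',170,290,160,270,6)"
```

```text
tcp [0.5218 0.1477 0.0293] zang -89.39
w -25 [-14.4  12.1] -10.2
w -10 [-14.5  12.1] -10.6
w 5 [-14.5  12.3] -11.0
w 20 [-13.2  12.4] -11.5
w 35 [-11.1  12.5] -12.0
w 50 [-8.9 12.4] -12.4
w 65 [-6.5 12.3] -12.9
w 80 [-4.3 12.2] -13.3
w 95 [-18.5  19.2] -13.2
fence [[0.0, 0.0], [0.0, 0.0], [0.0, 0.0], [0.0, 0.0]] 0
base [[576.0999755859375, 236.39999389648438], [579.5, 110.0999984741211], [633.5999755859375, 111.5], [630.2999877929688, 237.8000030517578]] 29912 0.014540870192324183
```

View pics/w6.png

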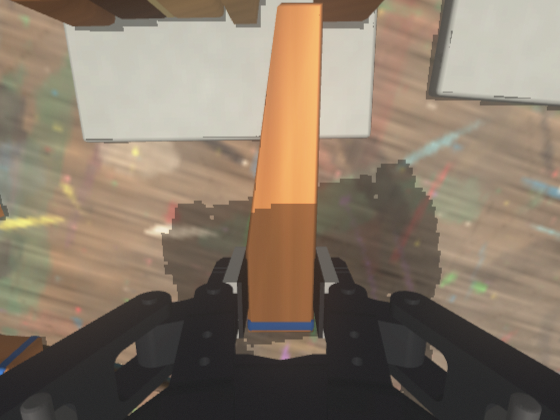

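Call:
carry_out:
  moves: [-0.1, -0.3, 0, 0, 0, 0, -0.2, -0.5, 0, 0, 0, 0, -0.2, -0.5, 0, 0, 0, 0, -0.2, -0.5, 0, 0, 0, 0, -0.2, -0.5, 0, 0, 0, 0]

```text
clock: 7.98
eef_pos: [0.5126, 0.1465, 0.0376]
ee_rot: [[0.005, 1.0, 0.009], [0.001, 0.009, -1.0], [-1.0, 0.005, -0.001]]
ft_force: [0.6, 0.5, -0.8]
grip_width: 0.317
```

```bash
python3 rel.py L w7.png; python3 -c "
from h import *
print(r.sense()['ft_force'])
c=cam('top');crop(c,'t6.png',170,290,160,270,6)
c=cam('scene');crop(c,'s6.png',200,310,190,290,6)"
```

```text
tcp [0.5125 0.1464 0.0373] zang -89.48
w -25 [-14.8  12.1] -10.6
w -10 [-14.6  12. ] -10.8
w 5 [-14.6  12.3] -11.1
w 20 [-13.1  12.4] -11.4
w 35 [-11.1  12.5] -11.6
w 50 [-8.7 12.5] -11.9
w 65 [-6.7 12.3] -12.2
w 80 [-4.4 12.2] -12.5
w 95 [-2.4 12.2] -12.6
fence [[608.2999877929688, 146.0], [608.4000244140625, 134.5], [615.0, 134.5], [614.9000244140625, 146.10000610351562]] 721
base [[576.0, 236.5], [579.5999755859375, 110.0999984741211], [628.2000122070312, 111.5], [624.5999755859375, 237.89999389648438]] 27357 0.014539711779387258
[-0.25755974 -0.05732806 -0.88493494]
```

View pics/w7.png

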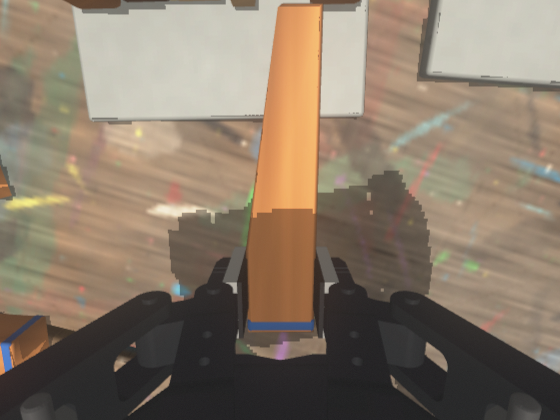

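View pics/s6.png

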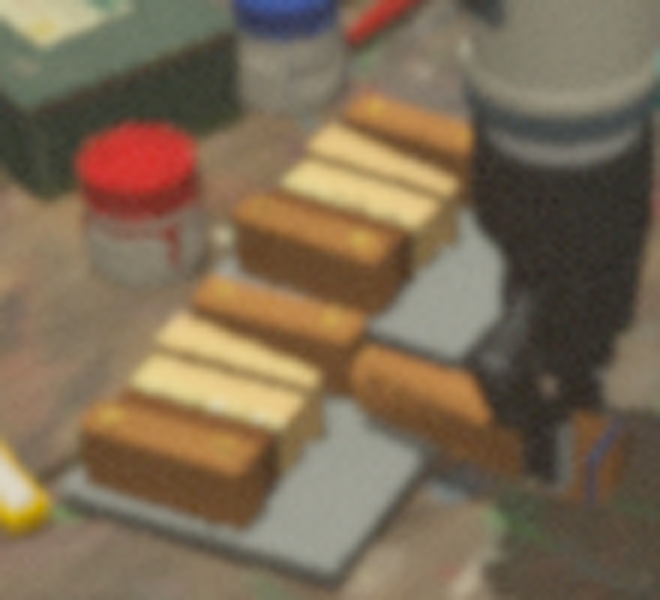

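Call:
carry_out:
  moves: [0, 0, -0.17, -1, 0, -1.5, 0, 0, -0.17, -1, 0, -1.5, 0, 0, -0.17, -1, 0, -1.5, 0, 0, -0.17, -1, 0, -1.5, 0, 0, -0.17, -1, 0, -1.5]

```text
clock: 8.55
eef_pos: [0.5117, 0.1514, 0.0369]
ee_rot: [[-0.023, 0.999, 0.026], [0.0, 0.026, -1.0], [-1.0, -0.023, -0.001]]
ft_force: [-0.5, -0.4, -1.2]
grip_width: 0.311
```

```bash
python3 rel.py L w8.png
```

```text
tcp [0.5117 0.1515 0.0369] zang -88.48
w -25 [-14.5  12.1] -10.5
w -10 [-14.6  12. ] -10.6
w 5 [-14.4  12.3] -10.9
w 20 [-13.   12.4] -11.1
w 35 [-11.   12.5] -11.4
w 50 [-8.7 12.5] -11.7
w 65 [-6.6 12.4] -12.0
w 80 [-4.4 12.3] -12.2
w 95 [-2.3 12.3] -12.3
fence [[608.2000122070312, 146.10000610351562], [608.5, 141.39999389648438], [614.0999755859375, 141.8000030517578], [613.7999877929688, 146.5]] 237
base [[576.2000122070312, 236.3000030517578], [579.5, 109.9000015258789], [625.2999877929688, 111.0999984741211], [622.0, 237.5]] 27980 0.014522405318402452
```

Call:
carry_out:
  moves: [0.13, 0, 0.05, 0, 0, 0, 0.13, 0.2, 0.05, 0, 0, 0, 0.13, 0.4, 0.05, 0, 0, 0, 0.13, 0.6, 0.05, 0, 0, 0, 0.13, 0.6, 0.05, 0, 0, 0]

```text
clock: 9.02
eef_pos: [0.531, 0.1505, 0.0328]
ee_rot: [[-0.022, 0.999, 0.026], [0.0, 0.026, -1.0], [-1.0, -0.022, -0.001]]
ft_force: [-0.4, 0.0, -1.1]
grip_width: 0.32
```

```bash
python3 rel.py L w9.png; python3 -c "
from h import *
print(r.sense()['ft_force'])"
```

```text
tcp [0.5304 0.1505 0.0327] zang -88.49
w -25 [-14.4  12.2] -10.5
w -10 [-14.5  12. ] -10.7
w 5 [-14.5  12.3] -11.0
w 20 [-13.1  12.4] -11.3
w 35 [-11.1  12.6] -11.5
w 50 [-8.9 12.4] -11.8
w 65 [-6.6 12.3] -12.1
w 80 [-12.2  17.5] -12.4
w 95 [-19.8  15.7] -12.5
fence [[623.7000122070312, 137.6999969482422], [623.7999877929688, 115.19999694824219], [633.5, 115.30000305175781], [633.4000244140625, 137.6999969482422]] 2362
base [[576.0, 236.5], [579.5, 110.0999984741211], [643.2999877929688, 111.9000015258789], [639.7999877929688, 238.3000030517578]] 26473 0.014516217803248615
[-1.10742854  0.03167857 -0.53813889]
```

View pics/w9.png

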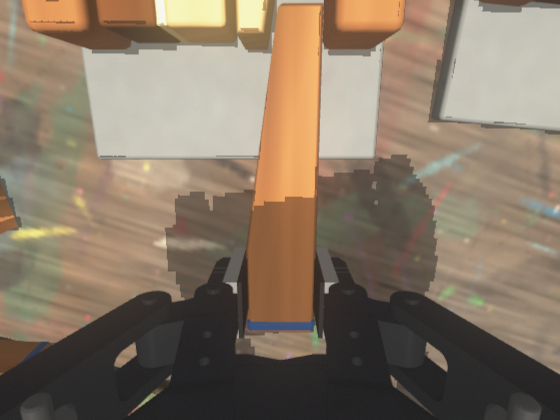

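Call:
carry_out:
  moves: [0, 0.15, 0.09, 0, 0, 0, 0, 0.3, 0.09, 0, 0, 0, 0, 0.45, 0.09, 0, 0, 0, 0, 0.6, 0.09, 0, 0, 0, 0.05, 0.6, 0.09, 0, 0, 0, 0.05, 0.6, 0.09, 0, 0, 0]

```text
clock: 9.57
eef_pos: [0.5478, 0.1483, 0.0304]
ee_rot: [[-0.023, 0.999, 0.027], [0.0, 0.027, -1.0], [-1.0, -0.023, -0.001]]
ft_force: [0.3, 0.1, -0.7]
grip_width: 0.318
```

```bash
python3 rel.py L w10.png; python3 -c "
from h import *
print(r.sense()['ft_force'])"
```

```text
tcp [0.5476 0.1483 0.0304] zang -88.47
w -25 [-14.4  12.2] -10.4
w -10 [-14.5  12. ] -10.6
w 5 [-14.4  12.3] -10.8
w 20 [-13.   12.4] -11.1
w 35 [-11.   12.4] -11.4
w 50 [-8.7 12.3] -11.7
w 65 [-8.3 13.4] -11.9
w 80 [-6.9 13.1] -12.2
w 95 [-5.2 13.1] -12.3
fence [[623.7999877929688, 137.5], [624.4000244140625, 115.19999694824219], [649.5999755859375, 115.9000015258789], [649.0, 138.1999969482422]] 6204
base [[575.7999877929688, 236.3000030517578], [579.4000244140625, 110.0999984741211], [659.2999877929688, 112.30000305175781], [655.7000122070312, 238.60000610351562]] 23940 0.014515821065396423
[ 0.68938503 -0.44225717 -1.36347087]
```

View pics/w10.png

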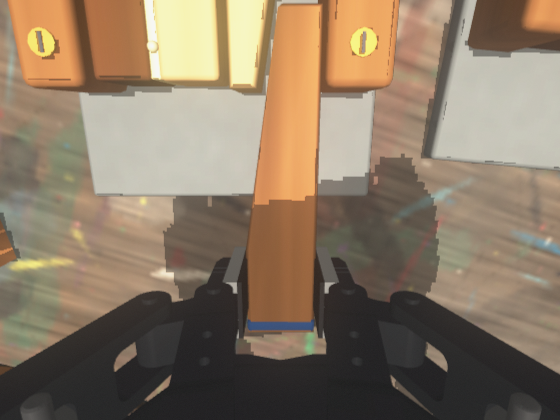

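Call:
carry_out:
  moves: [0.04, 0.1, 0.05, 0, 0, 0, 0.04, 0.1, 0.05, 0, 0, 0, 0.04, 0.1, 0.05, 0, 0, 0]

```text
clock: 9.87
eef_pos: [0.5505, 0.1479, 0.0298]
ee_rot: [[-0.023, 0.999, 0.028], [0.002, 0.028, -1.0], [-1.0, -0.023, -0.002]]
ft_force: [-3.0, 4.1, 1.0]
grip_width: 0.319
```

Call:
carry_out:
  moves: [0, 0, 0, 0, 0, 0, 0, 0, 0, 0, 0, 0, 0, 0, 0, 0, 0, 0, 0, 0, 0, 0, 0, 0, 0, 0, 0, 0, 0, 0]
  hand: 0.1

```text
clock: 10.28
eef_pos: [0.5509, 0.1467, 0.0295]
ee_rot: [[-0.023, 0.999, 0.026], [-0.0, 0.026, -1.0], [-1.0, -0.023, -0.001]]
ft_force: [-0.1, 0.4, 0.0]
grip_width: 0.55
```

Call:
carry_out:
  moves: [-1, 0, 0, 0, 0, 0, -2, 0, 0, 0, 0, 0, -3, 0, 0, 0, 0, 1.3, -4, 0, 0, 0, 0, 1.3, -4, 0, 0, 0, 0, 1.3]

```text
clock: 10.7
eef_pos: [0.5562, 0.1473, 0.1577]
ee_rot: [[0.012, 1.0, 0.027], [0.003, 0.027, -1.0], [-1.0, 0.012, -0.003]]
ft_force: [0.8, 0.5, 0.3]
grip_width: 0.548
```

```bash
python3 rel.py L w11.png | grep -v w; python3 - <<'E'
from h import *
p=np.array([.5489,.3082]); go([*p,.12],101.1-90)
E
```

```text
tcp [0.5555 0.1472 0.1545] zang -88.48
fence [[623.7000122070312, 137.5], [624.2999877929688, 115.4000015258789], [698.5, 117.5], [697.9000244140625, 139.60000610351562]] 3859
base [[575.9000244140625, 236.5], [579.5, 110.4000015258789], [708.7999877929688, 114.0], [705.2000122070312, 240.1999969482422]] 8143 0.01452622818044078
ROW [1.161, -0.087, -5.369] [-99.57, 0.33, -0.46] rows>=13.9 t 10.75
```

View pics/w11.png

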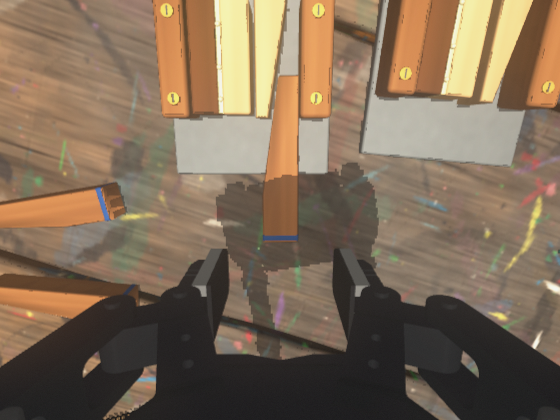

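Call:
carry_out:
  moves: [1.2, -0.1, -5.4, -99.6, 0, 0, 1.2, -0.1, -5.4, -99.6, 0, 0, 1.2, -0.1, -5.4, -99.6, 0, 0, 1.2, -0.1, -5.4, -99.6, 0, 0, 1.2, -0.1, -5.4, -99.6, 0, 0, 1.2, -0.1, -5.4, -99.6, 0, 0, 1.2, -0.1, -5.4, -99.6, 0, 0, 1.2, -0.1, -5.4, -99.6, 0, 0, 1.2, -0.1, -5.4, -99.6, 0, 0, 1.2, -0.1, -5.4, -99.6, 0, 0]

```text
clock: 11.58
eef_pos: [0.5457, 0.3085, 0.1118]
ee_rot: [[-0.002, 0.284, 0.959], [-0.0, 0.959, -0.284], [-1.0, -0.001, -0.002]]
ft_force: [0.0, -0.3, 0.3]
grip_width: 0.553
```

```bash
sed -i 's/-\.0160/-.0190/' h.py; python3 - <<'E'
from h import *
p=np.array([.5489,.3075]); go([*p,.06],101.1-90)
E
```

```text
ROW [1.728, -0.0, 0.116] [-27.59, -0.12, 0.03] rows>=3.9 t 11.58
```

Call:
carry_out:
  moves: [0, 0, 0.1, -7, 0, 0, 0.4, 0, 0.1, -14, 0, 0, 0.8, 0, 0.1, -21, 0, 0, 1.7, 0, 0.1, -27.6, 0, 0, 1.7, 0, 0.1, -27.6, 0, 0, 1.7, 0, 0.1, -27.6, 0, 0]

```text
clock: 12.08
eef_pos: [0.5474, 0.307, 0.0595]
ee_rot: [[-0.006, -0.183, 0.983], [-0.002, 0.983, 0.183], [-1.0, -0.001, -0.006]]
ft_force: [0.2, -1.4, -0.1]
grip_width: 0.55
```

```bash
python3 - <<'E'
from h import *
p=np.array([.5489,.3075]); go([*p,.014],101.1-90)
c=cam("wrist");cv2.imwrite("pics/w12.png",c["img"][:,:,::-1])
E
```

```text
ROW [1.516, 0.007, 0.062] [-0.55, -0.34, 0.05] rows>=1.1 t 12.08
```

View pics/w12.png

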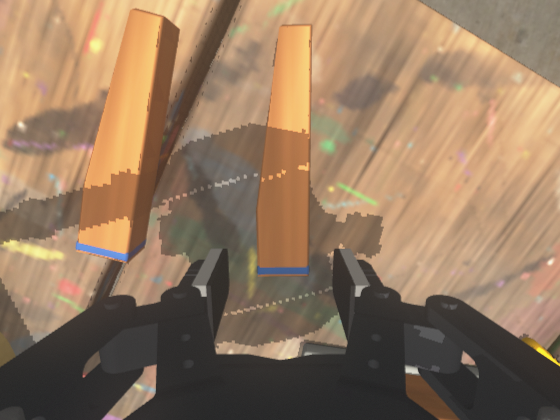

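Wedge lies centred between the fingers (blue end at (283,271)), thin end up. Descend and grip.

Call:
carry_out:
  moves: [0.8, 0, 0.06, -0.5, -0.3, 0, 1.5, 0, 0.06, -0.5, -0.3, 0, 1.5, 0, 0.06, -0.5, -0.3, 0, 1.5, 0, 0.06, -0.5, -0.3, 0, 1.5, 0, 0.06, -0.5, -0.3, 0]

```text
clock: 12.55
eef_pos: [0.5517, 0.3088, 0.0198]
ee_rot: [[0.007, -0.194, 0.981], [0.003, 0.981, 0.194], [-1.0, 0.001, 0.008]]
ft_force: [0.9, 0.4, 0.4]
grip_width: 0.547
```

Call:
carry_out:
  moves: [0, 0, 0, 0, 0, 0, 0, 0, 0, 0, 0, 0, 0, 0, 0, 0, 0, 0, 0, 0, 0, 0, 0, 0, 0, 0, 0, 0, 0, 0, 0, 0, 0, 0, 0, 0, 0, 0, 0, 0, 0, 0]
  hand: -1
  grip_force: 60

```text
clock: 13.13
eef_pos: [0.5521, 0.309, 0.0204]
ee_rot: [[0.009, -0.195, 0.981], [0.004, 0.981, 0.195], [-1.0, 0.002, 0.009]]
ft_force: [-0.1, -0.1, 5.2]
grip_width: 0.307
```

Call:
carry_out:
  moves: [-1, 0, 0, 0, 0, 0, -2, 0, 0, 0, 0, 0, -3, 0, 0, 0, 0, 0, -3, 0, 0, 0, 0, 0, -3, 0, 0, 0, 0, 0]

```text
clock: 13.55
eef_pos: [0.5517, 0.3089, 0.1112]
ee_rot: [[0.011, -0.195, 0.981], [0.004, 0.981, 0.195], [-1.0, 0.002, 0.011]]
ft_force: [0.0, 0.2, -0.5]
grip_width: 0.31
```

```bash
python3 rel.py R w13.png | grep -v e; python3 - <<'E'
from h import *
p=loc("R",-.115,.017); print(p)
go([*p,.10],-93.4)
E
```

```text
tcp [0.5507 0.3084 0.1085] zang 11.24
w -25 [-10.4  11.6] -9.8
w -10 [-11.1  14.2] -9.8
w 5 [-11.1  14.1] -9.8
w 20 [-9.8 13.8] -9.8
w 35 [-7.7 13.6] -9.8
w 50 [-5.8 13.3] -9.8
w 65 [-4.8 12.7] -9.7
w 80 [-3.5 12.4] -9.8
w 95 [-1.8 12.2] -9.8
[0.52201063 0.00479031]
ROW [0.25, -9.739, -2.911] [104.64, 0.22, -0.42] rows>=14.6 t 13.6
```

Call:
carry_out:
  moves: [0.2, -9.7, -2.9, 104.6, 0.2, -0.4, 0.2, -9.7, -2.9, 104.6, 0.2, -0.4, 0.2, -9.7, -2.9, 104.6, 0.2, -0.4, 0.2, -9.7, -2.9, 104.6, 0.2, -0.4, 0.2, -9.7, -2.9, 104.6, 0.2, -0.4, 0.2, -9.7, -2.9, 104.6, 0.2, -0.4, 0.2, -9.7, -2.9, 104.6, 0.2, -0.4, 0.2, -9.7, -2.9, 104.6, 0.2, -0.4, 0.2, -9.7, -2.9, 104.6, 0.2, -0.4, 0.2, -9.7, -2.9, 104.6, 0.2, -0.4]

```text
clock: 14.43
eef_pos: [0.5205, 0.0043, 0.0985]
ee_rot: [[-0.003, 0.874, 0.486], [-0.001, 0.486, -0.874], [-1.0, -0.003, -0.0]]
ft_force: [0.1, -0.2, -1.9]
grip_width: 0.315
```

```bash
python3 - <<'E'
from h import *
p=loc("R",-.115,.017); print(p)
go([*p,.07],-93.4)
E
```

```text
[0.52201063 0.00479031]
ROW [0.95, 0.055, 0.012] [32.51, 0.03, 0.17] rows>=4.5 t 14.43
```

Call:
carry_out:
  moves: [0, 0, 0, 32.5, 0, 0.2, 0, 0, 0, 32.5, 0, 0.2, 0, 0, 0, 32.5, 0, 0.2, 0.4, 0, 0, 32.5, 0, 0.2, 0.95, 0, 0, 32.5, 0, 0.2, 0.95, 0, 0, 32.5, 0, 0.2, 0.95, 0, 0, 32.5, 0, 0.2]

```text
clock: 15.02
eef_pos: [0.5201, 0.0059, 0.0698]
ee_rot: [[-0.001, 0.999, -0.048], [-0.0, -0.048, -0.999], [-1.0, -0.001, 0.0]]
ft_force: [-0.1, -0.0, -0.8]
grip_width: 0.31
```

```bash
python3 rel.py R w14.png
```

```text
tcp [0.521  0.0058 0.0712] zang -92.73
fence [[0.0, 0.0], [0.0, 0.0], [0.0, 0.0], [0.0, 0.0]] 0
base [[589.7000122070312, -41.599998474121094], [640.5999755859375, -44.599998474121094], [648.0, 81.5], [597.0999755859375, 84.5]] 18587 0.014579637845775319
```

View pics/w14.png

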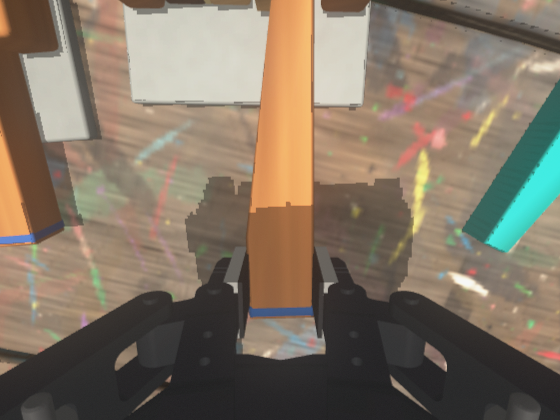

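```bash
sed -i 's/hi=-9.5/hi=-5.5/' rel.py; python3 rel.py R w15.png
```

```text
tcp [0.5216 0.0058 0.0722] zang -92.75
w -25 [-13.8  11.8] -5.8
w -10 [-14.4  11.2] -5.8
w 5 [-14.5  10.9] -5.8
w 20 [-13.2  10.5] -5.8
w 35 [-11.5   9.6] -5.8
w 50 [-10.    9.9] -5.8
w 65 [-8.4  9.5] -5.8
w 80 [-6.7  8.5] -5.8
w 95 [-4.8  9.1] -5.8
fence [[0.0, 0.0], [0.0, 0.0], [0.0, 0.0], [0.0, 0.0]] 0
base [[589.7999877929688, -41.599998474121094], [642.2000122070312, -44.599998474121094], [649.5, 81.5999984741211], [597.0999755859375, 84.69999694824219]] 18177 0.014601452894129296
```

Call:
carry_out:
  moves: [0.5, 0, 0.1, 1.6, 0, 0, 1.05, 0, 0.1, 1.6, 0, 0, 1.05, 0, 0.1, 1.6, 0, 0, 1.05, 0, 0.1, 1.6, 0, 0, 1.05, 0, 0.1, 1.6, 0, 0]

```text
clock: 15.53
eef_pos: [0.5224, 0.0028, 0.0422]
ee_rot: [[0.006, 0.997, -0.077], [-0.001, -0.077, -0.997], [-1.0, 0.006, 0.0]]
ft_force: [-0.4, 0.3, -1.0]
grip_width: 0.31
```

```bash
python3 rel.py R w16.png;python3 -c "
from h import *
print(r.sense()['ft_force'])"
```

```text
tcp [0.5227 0.0028 0.0425] zang -94.43
w -25 [-13.9  11.9] -6.1
w -10 [-14.4  11.6] -6.1
w 5 [-14.4  11.3] -6.1
w 20 [-13.6  10.8] -6.0
w 35 [-11.9  10.4] -6.0
w 50 [-10.4  10.2] -6.0
w 65 [-8.4  9.5] -6.0
w 80 [-6.7  9.3] -6.0
w 95 [-5.2  8.9] -6.0
fence [[621.0999755859375, -15.0], [626.5, -15.300000190734863], [626.7000122070312, -8.5], [621.4000244140625, -8.300000190734863]] 333
base [[589.2999877929688, -41.29999923706055], [635.9000244140625, -44.29999923706055], [644.0, 81.4000015258789], [597.4000244140625, 84.30000305175781]] 25400 0.014585611058021659
[-0.2268892   0.60039838 -0.84438834]
```

View pics/w16.png

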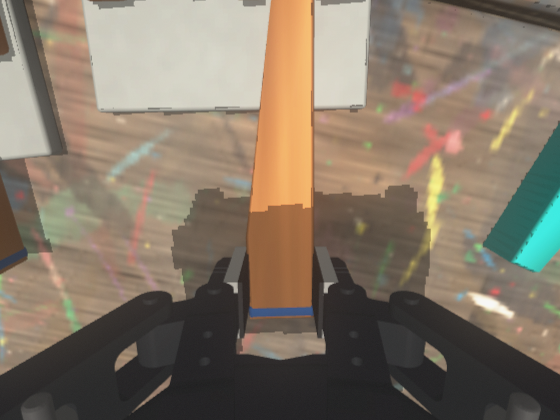

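Call:
carry_out:
  moves: [0.13, 0, 0, 0, 0, 0, 0.13, 0.2, 0, 0, 0, 0, 0.13, 0.4, 0, 0, 0, 0, 0.13, 0.6, 0, 0, 0, 0, 0.13, 0.6, 0, 0, 0, 0]

```text
clock: 16.0
eef_pos: [0.5411, 0.0012, 0.0374]
ee_rot: [[0.006, 0.997, -0.078], [-0.001, -0.078, -0.997], [-1.0, 0.006, 0.0]]
ft_force: [0.1, 0.0, 0.1]
grip_width: 0.307
```

```bash
python3 rel.py R w17.png;python3 -c "
from h import *
print(r.sense()['ft_force'])"
```

```text
tcp [0.5405 0.0013 0.0372] zang -94.47
w -25 [-14.3  12. ] -6.4
w -10 [-14.4  11.7] -6.3
w 5 [-14.4  11.6] -6.3
w 20 [-13.9  11. ] -6.3
w 35 [-12.3  10.8] -6.3
w 50 [-10.5  10.4] -6.2
w 65 [-8.8 10.1] -6.2
w 80 [-6.8  9.8] -6.2
w 95 [-19.2  19.7] -8.5
fence [[633.7000122070312, -40.20000076293945], [641.4000244140625, -40.900001525878906], [643.4000244140625, -18.5], [635.7000122070312, -17.899999618530273]] 1627
base [[590.0, -41.70000076293945], [639.4000244140625, -44.29999923706055], [646.0999755859375, 82.0999984741211], [596.7000122070312, 84.69999694824219]] 24623 0.014579620601517384
[-0.26458214  0.0504604  -0.88213886]
```

View pics/w17.png

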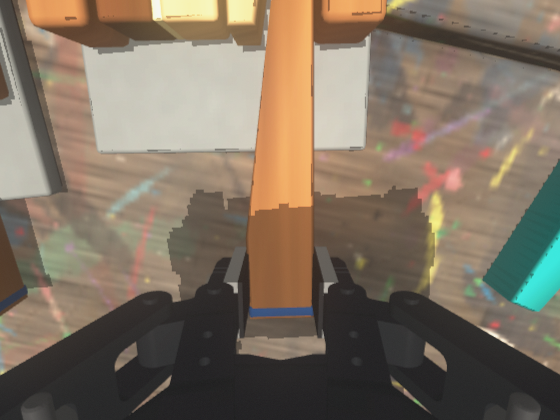

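Call:
carry_out:
  moves: [0, 0.15, 0, 0, 0, 0, 0, 0.3, 0, 0, 0, 0, 0, 0.45, 0, 0, 0, 0, 0, 0.55, 0, 0, 0, 0, 0, 0.55, 0, 0, 0, 0, 0, 0.55, 0, 0, 0, 0]

```text
clock: 16.55
eef_pos: [0.5564, 0.0001, 0.0371]
ee_rot: [[0.004, 0.997, -0.078], [-0.0, -0.078, -0.997], [-1.0, 0.004, 0.0]]
ft_force: [-0.0, 0.2, -1.1]
grip_width: 0.313
```

```bash
python3 rel.py R w18.png;python3 -c "
from h import *
print(r.sense()['ft_force'])"
```

```text
tcp [5.562e-01 1.000e-04 3.700e-02] zang -94.46
w -25 [-14.3  12. ] -6.3
w -10 [-14.4  11.6] -6.2
w 5 [-14.4  11.4] -6.2
w 20 [-13.8  10.9] -6.2
w 35 [-12.   10.7] -6.2
w 50 [-10.5  10.3] -6.1
w 65 [-8.7 10. ] -6.1
w 80 [-19.3  19.8] -9.1
w 95 [-19.5  19.7] -9.2
fence [[634.4000244140625, -40.29999923706055], [657.0999755859375, -41.70000076293945], [658.5, -19.399999618530273], [635.7999877929688, -18.0]] 4736
base [[589.2999877929688, -41.400001525878906], [637.4000244140625, -44.400001525878906], [645.2999877929688, 81.5], [597.2000122070312, 84.5]] 22102 0.014571206600495113
[ 0.57960356  0.24581176 -0.90134229]
```

View pics/w18.png

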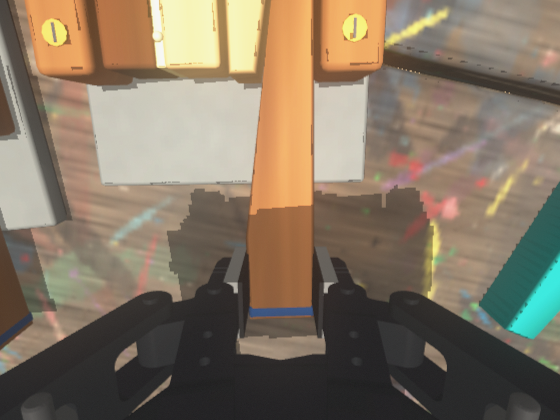

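Wedge is in the slot, near the fence. Lower onto the base and release.

Call:
carry_out:
  moves: [0.07, 0.1, 0.03, 0, 0, 0, 0.12, 0.1, 0.03, 0, 0, 0, 0.12, 0.1, 0.03, 0, 0, 0]

```text
clock: 16.85
eef_pos: [0.5596, -0.0012, 0.0342]
ee_rot: [[0.006, 0.997, -0.078], [-0.001, -0.078, -0.997], [-1.0, 0.006, 0.0]]
ft_force: [-0.8, -0.3, 2.1]
grip_width: 0.312
```

Call:
carry_out:
  moves: [0, 0, 0, 0, 0, 0, 0, 0, 0, 0, 0, 0, 0, 0, 0, 0, 0, 0, 0, 0, 0, 0, 0, 0, 0, 0, 0, 0, 0, 0]
  hand: 0.1

```text
clock: 17.27
eef_pos: [0.5591, -0.001, 0.0334]
ee_rot: [[0.004, 0.997, -0.078], [-0.0, -0.078, -0.997], [-1.0, 0.004, 0.0]]
ft_force: [0.8, 1.0, -0.0]
grip_width: 0.549
```

Call:
carry_out:
  moves: [-1, 0, 0, 0, 0, 0, -2, 0, 0, 0, 0, 0, -3, 0, 0, 0, 0, 0, -4, -1, -1, 0, 0, 0, -6, -2, -2, 0, 0, 0, -6, -2, -2, 0, 0, 0]

```text
clock: 17.77
eef_pos: [0.502, 0.0641, 0.2139]
ee_rot: [[0.003, 0.997, -0.079], [-0.0, -0.079, -0.997], [-1.0, 0.003, 0.0]]
ft_force: [0.2, -0.1, 0.3]
grip_width: 0.55
```

```bash
python3 - <<'E'
from h import *
c=cam("wrist");cv2.imwrite("pics/w19.png",c["img"][:,:,::-1])
C=cloud(c); hsv=cv2.cvtColor(c["img"],cv2.COLOR_RGB2HSV); z=C[...,2]; np.savez("last.npz",**c)
c=cam("top");crop(c,"t19.png",350,470,200,310,6)
for t in ["mallet","mallet_grip","mallet_head"]:
    for d in r.recognise("top",t): print(t,round(d["score"],2),np.round(d["location"],3))
for d in r.silhouettes("top","mallet"):
    m=d["region"]; P=cloud(c)[m]; print(d["score"],m.sum(),np.nanmedian(P,0))
E
```

```text
mallet 0.85 [ 0.509 -0.429  0.041]
mallet_grip 0.93 [ 0.506 -0.426  0.04 ]
mallet_head 0.6 [ 0.508 -0.424  0.04 ]
mallet_head 0.49 [ 0.591 -0.008  0.039]
0.56 201 [0.66744225 0.15670257 0.04910084]
```

View pics/w19.png

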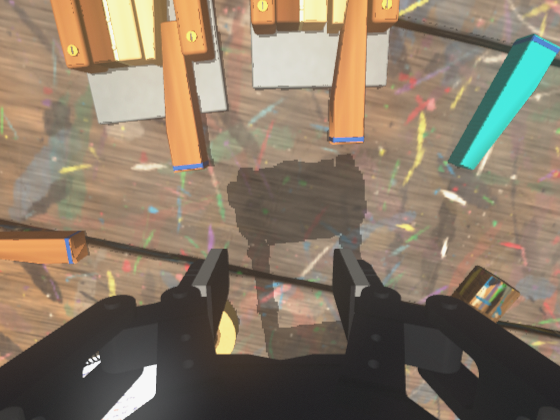

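View pics/t19.png

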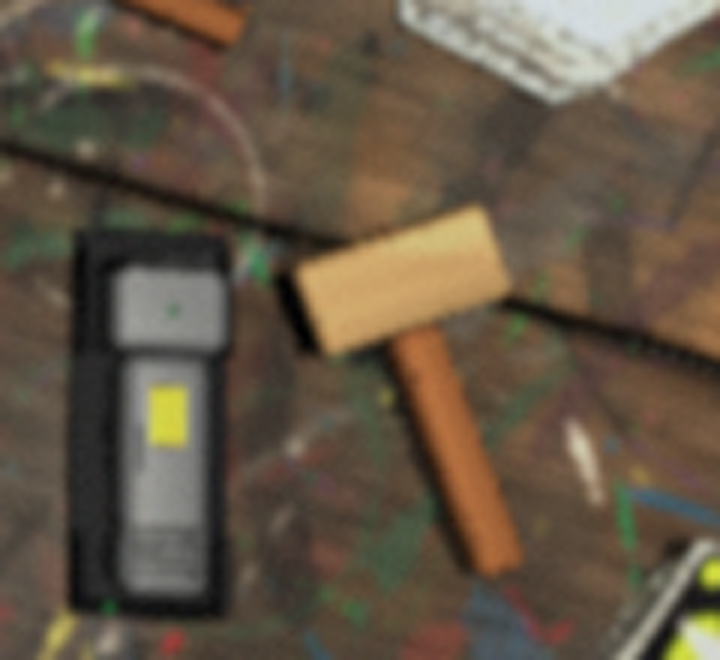

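```bash
python3 - <<'E'
from h import *
go([.46,-.41,.26],-69)
E
```

```text
ROW [-1.594, -0.194, 15.84] [-25.48, 0.07, -0.14] rows>=11.5 t 18.07
```

Call:
carry_out:
  moves: [-1.6, -0.2, 15.8, -25.5, 0, 0, -1.6, -0.2, 15.8, -25.5, 0, 0, -1.6, -0.2, 15.8, -25.5, 0, 0, -1.6, -0.2, 15.8, -25.5, 0, 0, -1.6, -0.2, 15.8, -25.5, 0, 0, -1.6, -0.2, 15.8, -25.5, 0, 0, -1.6, -0.2, 15.8, -25.5, 0, 0, -1.6, -0.2, 15.8, -25.5, 0, 0, -1.6, -0.2, 15.8, -25.5, 0, 0, -1.6, -0.2, 15.8, -25.5, 0, 0]

```text
clock: 18.9
eef_pos: [0.466, -0.3341, 0.2511]
ee_rot: [[0.001, 0.934, 0.358], [0.002, 0.358, -0.934], [-1.0, 0.002, -0.001]]
ft_force: [0.4, -0.1, -0.4]
grip_width: 0.548
```

```bash
python3 - <<'E'
from h import *
go([.46,-.41,.26],-69)
E
```

```text
ROW [-0.303, -1.091, 2.291] [-0.05, -0.07, -0.12] rows>=1.8 t 18.9
```

Call:
carry_out:
  moves: [-0.3, -1.1, 2.3, 0, 0, 0, -0.3, -1.1, 2.3, 0, 0, 0, -0.3, -1.1, 2.3, 0, 0, 0, -0.3, -1.1, 2.3, 0, 0, 0]

```text
clock: 19.23
eef_pos: [0.4599, -0.41, 0.2588]
ee_rot: [[0.001, 0.935, 0.355], [0.003, 0.355, -0.935], [-1.0, 0.002, -0.003]]
ft_force: [-0.3, -0.0, -0.4]
grip_width: 0.548
```

```bash
cat > mal.py <<'E'
from h import *
import sys
c=cam("wrist");cv2.imwrite("pics/"+sys.argv[1],c["img"][:,:,::-1]); s=r.sense(); print(s["eef_pos"].round(4))
C=cloud(c); z=C[...,2]; hsv=cv2.cvtColor(c["img"],cv2.COLOR_RGB2HSV)
np.savez("last.npz",**c)
def rect(m,n):
    m=cv2.morphologyEx(m.astype(np.uint8),cv2.MORPH_OPEN,np.ones((3,3)))
    k,l,st,ce=cv2.connectedComponentsWithStats(m)
    for i in range(1,k):
        if st[i,4]>800:
            q=l==i; rc=cv2.minAreaRect(C[q][:,:2].astype(np.float32)*1000); print(n,st[i,4],ce[i].round(),"z",z[q].mean().round(4),"ctr",np.round(rc[0],1),"size",np.round(rc[1],1),"ang",round(rc[2],1), np.round(cv2.boxPoints(rc),1).tolist())
rect((z>.036)&(z<.055),"head"); rect((z>.025)&(z<.0375)&(hsv[...,1]>80),"handle")
E
python3 mal.py w20.png
```

```text
[ 0.4604 -0.4086  0.2596]
head 6551 [464.  24.] z 0.0408 ctr [ 658.  -515.9] size [ 51.5 141.8] ang 20.5 [[609.0999755859375, -458.5], [658.7999877929688, -591.2999877929688], [707.0, -573.2999877929688], [657.2999877929688, -440.5]]
head 5587 [192. 133.] z 0.0425 ctr [ 464.2 -304.9] size [ 52.4 148.2] ang 88.2 [[389.3999938964844, -328.70001220703125], [537.5, -333.3999938964844], [539.0999755859375, -281.0], [391.0, -276.29998779296875]]
head 3777 [307. 121.] z 0.0442 ctr [ 527.6 -410.7] size [42.1 90. ] ang 18.7 [[493.20001220703125, -374.79998779296875], [522.0999755859375, -460.0], [561.9000244140625, -446.5], [533.0, -361.29998779296875]]
handle 954 [40. 14.] z 0.027 ctr [ 533.  -129.9] size [19.9 59.4] ang 53.3 [[503.29998779296875, -120.0999984741211], [550.9000244140625, -155.60000610351562], [562.7999877929688, -139.6999969482422], [515.2000122070312, -104.19999694824219]]
handle 2156 [302. 192.] z 0.0324 ctr [ 453.5 -435.9] size [113.   24.1] ang 18.8 [[396.1000061035156, -442.70001220703125], [403.8999938964844, -465.5], [510.8999938964844, -429.20001220703125], [503.1000061035156, -406.29998779296875]]
handle 1435 [ 21. 191.] z 0.0306 ctr [ 353.3 -141. ] size [41.9 75.2] ang 54.3 [[310.5, -136.0], [371.5, -179.89999389648438], [396.0, -145.89999389648438], [335.0, -102.0]]
```

View pics/w20.png

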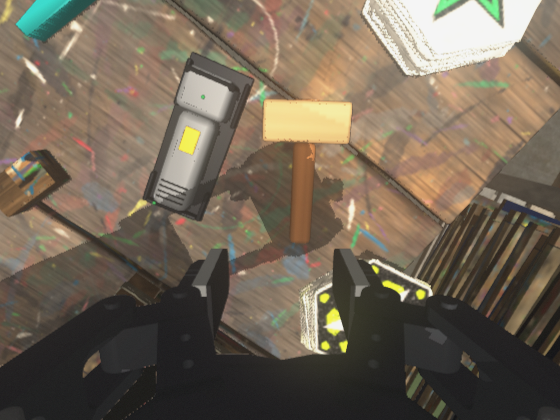

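```bash
python3 - <<'E'
from h import *
go([.4895,-.4245,.06],-71.2)
E
```

```text
ROW [6.653, 0.7, 0.857] [2.1, -0.14, -0.13] rows>=4.9 t 19.28
```

Call:
carry_out:
  moves: [1.3, 0.7, 0.85, 2.1, -0.1, -0.1, 2.6, 0.7, 0.85, 2.1, -0.1, -0.1, 3.9, 0.7, 0.85, 2.1, -0.1, -0.1, 5.2, 0.7, 0.85, 2.1, -0.1, -0.1, 6.6, 0.7, 0.85, 2.1, -0.1, -0.1, 6.6, 0.7, 0.85, 2.1, -0.1, -0.1, 6.6, 0.7, 0.85, 2.1, -0.1, -0.1]

```text
clock: 19.87
eef_pos: [0.4896, -0.4214, 0.0613]
ee_rot: [[-0.002, 0.945, 0.326], [0.003, 0.326, -0.945], [-1.0, -0.001, -0.003]]
ft_force: [0.8, -0.1, 0.4]
grip_width: 0.551
```

```bash
python3 mal.py w21.png; python3 - <<'E'
from h import *
go([.4895,-.4245,.015],-71.2)
E
```

```text
[ 0.4912 -0.4232  0.0655]
head 23788 [ 50. 189.] z 0.0428 ctr [ 464.5 -305.7] size [ 52.2 148.1] ang 88.1 [[389.6000061035156, -329.3999938964844], [537.5999755859375, -334.29998779296875], [539.2999877929688, -282.1000061035156], [391.29998779296875, -277.20001220703125]]
head 17180 [288. 176.] z 0.0442 ctr [ 527.6 -411. ] size [42.3 90.5] ang 18.8 [[493.0, -375.0], [522.0999755859375, -460.70001220703125], [562.0999755859375, -447.1000061035156], [533.0, -361.3999938964844]]
handle 5920 [286. 288.] z 0.0325 ctr [ 465.7 -432.1] size [84.1 24.1] ang 18.5 [[422.0, -434.0], [429.6000061035156, -456.8999938964844], [509.3999938964844, -430.20001220703125], [501.79998779296875, -407.3999938964844]]
ROW [1.684, -0.071, 0.018] [0.19, 0.18, -0.13] rows>=1.2 t 19.92
```

View pics/w21.png

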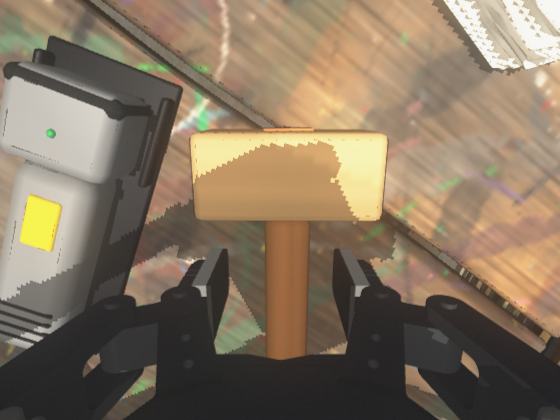

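Call:
carry_out:
  moves: [0.8, -0.05, 0, 0.2, 0, 0, 1.5, -0.05, 0, 0.2, 0, 0, 1.5, -0.05, 0, 0.2, 0, 0, 1.5, -0.05, 0, 0.2, 0, 0, 1.5, -0.05, 0, 0.2, 0, 0]

```text
clock: 20.33
eef_pos: [0.4911, -0.4258, 0.0238]
ee_rot: [[0.007, 0.947, 0.321], [-0.006, 0.321, -0.947], [-1.0, 0.005, 0.008]]
ft_force: [0.3, 0.1, 1.2]
grip_width: 0.554
```

Call:
carry_out:
  moves: [0, 0, 0, 0, 0, 0, 0, 0, 0, 0, 0, 0, 0, 0, 0, 0, 0, 0, 0, 0, 0, 0, 0, 0, 0, 0, 0, 0, 0, 0, 0, 0, 0, 0, 0, 0, 0, 0, 0, 0, 0, 0]
  hand: -1
  grip_force: 110

```text
clock: 20.92
eef_pos: [0.4905, -0.4255, 0.0228]
ee_rot: [[0.006, 0.947, 0.321], [-0.005, 0.321, -0.947], [-1.0, 0.004, 0.007]]
ft_force: [-1.4, 0.3, 6.5]
grip_width: 0.249
```

Call:
carry_out:
  moves: [-1, 0, 0, 0, 0, 0, -2, 0, 0, 0, 0, 0, -3, 0, 0, 0, 0, 0, -3, 0, 0, 0, 0, 0, -3, 0, 0, 0, 0, 0]

```text
clock: 21.33
eef_pos: [0.4902, -0.4253, 0.1125]
ee_rot: [[0.007, 0.947, 0.321], [-0.006, 0.321, -0.947], [-1.0, 0.005, 0.008]]
ft_force: [-0.1, 0.7, -4.2]
grip_width: 0.251
```

```bash
sed -i 's/\.1365\]),1\.0/.1362]),1.5/' h.py; python3 - <<'E'
from h import *
c=cam("wrist"); cv2.imwrite("pics/w22.png",c["img"][:,:,::-1]); s=r.sense(); P=(cloud(c)-s["eef_pos"])@s["ee_rot"]*1000
np.savez("last.npz",**c)
m=np.isfinite(P[...,0])&(P[...,0]>-40)&(P[...,0]<-10)&(P[...,1]>15)&(P[...,1]<80)&(np.abs(P[...,2])<60)
m=cv2.morphologyEx(m.astype(np.uint8),cv2.MORPH_OPEN,np.ones((5,5))).astype(bool)
rc=cv2.minAreaRect(P[m][:,1:].astype(np.float32)); print(m.sum(),P[m][:,0].mean(),rc,np.round(cv2.boxPoints(rc),1).tolist())
E
```

```text
29561 -23.85854842245685 ((38.850833892822266, -0.09900283813476562), (91.0701904296875, 47.63610076904297), 89.56863403320312) [[14.699999809265137, -45.5], [62.29999923706055, -45.79999923706055], [63.0, 45.29999923706055], [15.399999618530273, 45.599998474121094]]
```

View pics/w22.png

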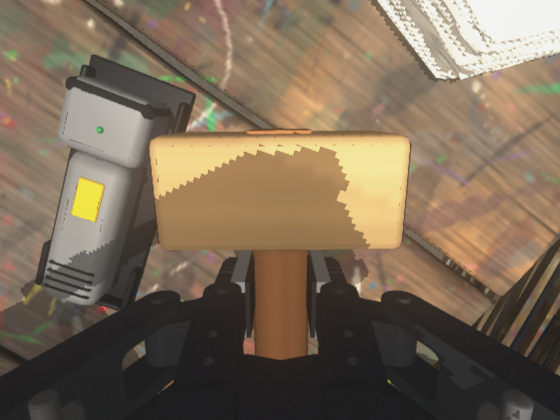

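```bash
python3 - <<'E'
from h import *
p=loc("R",-.180,.014-.0415); print(p)
go([*p,.12],-3.6)
E
```

```text
[ 0.45448591 -0.03577645]
ROW [-0.391, 3.063, -12.639] [-67.67, 0.29, 0.01] rows>=9.5 t 21.38
```

Call:
carry_out:
  moves: [-0.4, 3, -12.6, -67.6, 0.3, 0, -0.4, 3, -12.6, -67.6, 0.3, 0, -0.4, 3, -12.6, -67.6, 0.3, 0, -0.4, 3, -12.6, -67.6, 0.3, 0, -0.4, 3, -12.6, -67.6, 0.3, 0, -0.4, 3, -12.6, -67.6, 0.3, 0, -0.4, 3, -12.6, -67.6, 0.3, 0, -0.4, 3, -12.6, -67.6, 0.3, 0, -0.4, 3, -12.6, -67.6, 0.3, 0, -0.4, 3, -12.6, -67.6, 0.3, 0]

```text
clock: 22.22
eef_pos: [0.451, -0.0326, 0.1178]
ee_rot: [[-0.005, 0.054, 0.999], [0.004, 0.999, -0.054], [-1.0, 0.003, -0.005]]
ft_force: [0.6, 1.2, -3.6]
grip_width: 0.255
```

```bash
cat > view.py <<'E'
from h import *
import sys
c=cam("wrist"); cv2.imwrite("pics/w%s.png"%sys.argv[1],c["img"][:,:,::-1]); np.savez("last.npz",**c)
t=cam("top"); crop(t,"t%s.png"%sys.argv[1],170,300,160,270,5.5)
s=r.sense(); print(s["eef_pos"].round(4),s["ft_force"].round(1),s["grip_width"])
E
python3 view.py 23
python3 - <<'E'
from h import *
p=loc("R",-.180,.014-.0415); print(p)
go([*p,.036],-3.6)
E
```

```text
[ 0.4517 -0.0347  0.118 ] [ 1.2 -0.1 -3.6] 0.24839102131576365
[ 0.45448591 -0.03577645]
ROW [2.731, -0.033, 0.108] [0.26, -0.26, -0.07] rows>=2.0 t 22.32
```

View pics/w23.png

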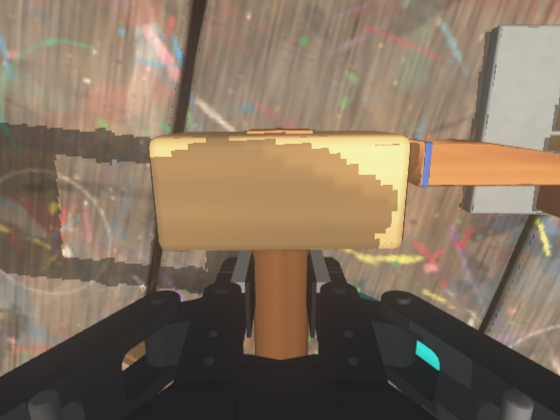

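View pics/t23.png

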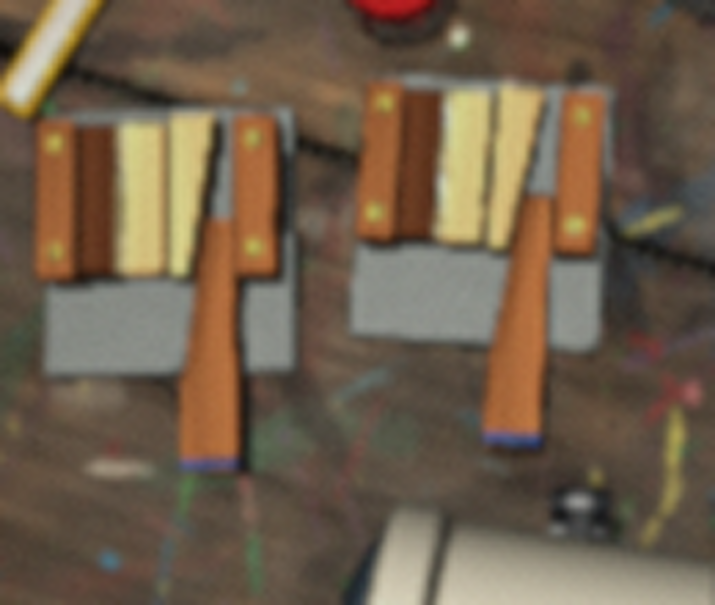

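```bash
cat > wed.py <<'E'
# wedge pose relative to tool in current wrist view (zang~0): wedge top at z~.040
from h import *
import sys
c=cam("wrist"); np.savez("last.npz",**c); cv2.imwrite("pics/w%s.png"%sys.argv[1],c["img"][:,:,::-1])
s=r.sense(); C=cloud(c); P=(C-s["eef_pos"])@s["ee_rot"]*1000; z=C[...,2]; hsv=cv2.cvtColor(c["img"],cv2.COLOR_RGB2HSV)
print("tcp",s["eef_pos"].round(4),"F",s["ft_force"].round(1),"g",round(s["grip_width"],3),"t",round(s["clock"],2))
m=(np.abs(z-.040)<.004)&(P[...,1]>5)&(P[...,1]<80)&(P[...,2]>40)
m=cv2.morphologyEx(m.astype(np.uint8),cv2.MORPH_OPEN,np.ones((3,3))).astype(bool)
if m.sum()>50:
    q=P[m]; print("wedge tail: z0 %.1f"%np.percentile(q[:,2],0.5)); z0=np.percentile(q[:,2],.5)
    k=(q[:,2]<z0+30); print(" y range",np.percentile(q[k][:,1],[1,99]).round(1), "world x back",np.percentile(C[m][:,0],.5).round(4))
h=(P[...,0]>-35)&(P[...,0]<-12)&(P[...,1]>25)&(P[...,1]<58)&(np.abs(P[...,2])<60)&(z>.045)
q=P[h]; print("head z range",np.percentile(q[:,2],[.5,99.5]).round(1), "head y max",np.percentile(P[(P[...,0]<-12)&(P[...,0]>-35)&(P[...,1]<75)&(np.abs(P[...,2])<40)&(z>.045)][:,1],99.5).round(1))
hl=(P[...,0]>-35)&(P[...,0]<-12)&(z>.045)
for a in (-35,0,35):
    k=hl&(np.abs(P[...,2]-a)<4)&(P[...,1]<75)&(P[...,1]>25); print(" head far edge at z",a,np.percentile(P[k][:,1],99).round(1),end="")
print()
E
python3 wed.py 24
```

```text
tcp [ 0.452  -0.0364  0.1182] F [ 0.4  0.8 -3.6] g 0.249 t 22.37
wedge tail: z0 86.8
 y range [29.3 56.8] world x back 0.541
head z range [-44.1  43.9] head y max 62.6
 head far edge at z -35 62.1 head far edge at z 0 62.5 head far edge at z 35 62.7
```

Call:
carry_out:
  moves: [0.9, 0.05, 0, 0, 0, 0, 1.8, 0.05, 0, 0, 0, 0, 2.7, 0.05, 0, 0, 0, 0, 2.7, 0.05, 0, 0, 0, 0, 2.7, 0.05, 0, 0, 0, 0]

```text
clock: 22.78
eef_pos: [0.4512, -0.0368, 0.0369]
ee_rot: [[-0.007, 0.066, 0.998], [0.001, 0.998, -0.066], [-1.0, 0.0, -0.007]]
ft_force: [0.4, 0.5, -3.0]
grip_width: 0.25
```

```bash
python3 wed.py 25
```

```text
tcp [ 0.4528 -0.0369  0.0392] F [ 0.3 -0.1 -2.1] g 0.248 t 22.83
wedge tail: z0 85.0
 y range [30.1 57.7] world x back 0.5403
head z range [-45.   43.1] head y max 60.8
 head far edge at z -35 60.5 head far edge at z 0 60.6 head far edge at z 35 60.8
```

View pics/w25.png

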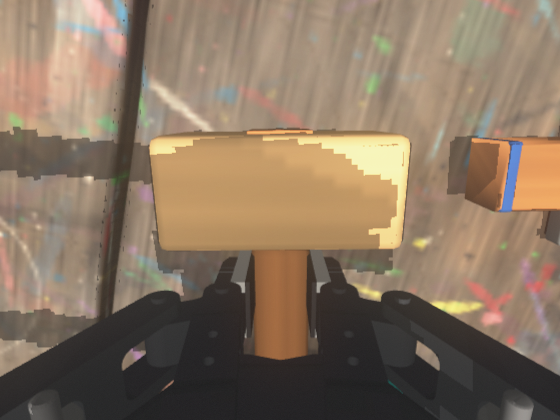

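Call:
carry_out:
  moves: [0, 0.12, 0.3, 0, 0, 0, 0, 0.12, 0.6, 0, 0, 0, 0, 0.12, 0.9, 0, 0, 0, 0, 0.12, 0.9, 0, 0, 0, 0, 0.12, 0.9, 0, 0, 0]

```text
clock: 23.25
eef_pos: [0.4815, -0.0347, 0.0414]
ee_rot: [[0.002, 0.065, 0.998], [-0.0, 0.998, -0.065], [-1.0, -0.0, 0.002]]
ft_force: [-0.1, -0.1, -4.3]
grip_width: 0.254
```

```bash
python3 wed.py 26
```

```text
tcp [ 0.4809 -0.0345  0.0409] F [-0.4  0.2 -3.9] g 0.256 t 23.3
wedge tail: z0 57.5
 y range [25.9 53.5] world x back 0.5407
head z range [-43.1  45. ] head y max 60.8
 head far edge at z -35 60.5 head far edge at z 0 60.8 head far edge at z 35 61.0
```

Call:
carry_out:
  moves: [0.07, 0, 0.3, 0, 0, 0, 0.07, 0, 0.6, 0, 0, 0, 0.07, 0, 0.9, 0, 0, 0, 0.07, 0, 0.9, 0, 0, 0]

```text
clock: 23.63
eef_pos: [0.5082, -0.0361, 0.0381]
ee_rot: [[0.001, 0.064, 0.998], [-0.0, 0.998, -0.064], [-1.0, 0.0, 0.001]]
ft_force: [-0.1, 1.0, -3.7]
grip_width: 0.247
```

```bash
python3 wed.py 27
```

```text
tcp [ 0.5075 -0.036   0.0379] F [-0.8  0.4 -3.8] g 0.249 t 23.68
wedge tail: z0 52.4
 y range [25.8 53.3] world x back 0.5622
head z range [-42.9  45.2] head y max 60.9
 head far edge at z -35 60.6 head far edge at z 0 60.8 head far edge at z 35 60.9
```

Call:
carry_out:
  moves: [0, 0, 0.2, 0, 0, 0, 0, 0, 0.4, 0, 0, 0, 0, 0, 0.5, 0, 0, 0, 0, 0, 0.5, 0, 0, 0]

```text
clock: 24.02
eef_pos: [0.5205, -0.0362, 0.0376]
ee_rot: [[-0.006, 0.063, 0.998], [0.001, 0.998, -0.063], [-1.0, 0.001, -0.006]]
ft_force: [-8.8, 2.6, 3.4]
grip_width: 0.252
```

```bash
python3 wed.py 28
```

```text
tcp [ 0.5204 -0.0362  0.0376] F [-8.2  3.   3.3] g 0.253 t 24.07
wedge tail: z0 51.2
 y range [25.6 53.2] world x back 0.5741
head z range [-43.8  44.4] head y max 61.0
 head far edge at z -35 60.5 head far edge at z 0 60.9 head far edge at z 35 61.2
```

Call:
carry_out:
  moves: [0, 0, 0.15, 0, 0, 0, 0, 0, 0.3, 0, 0, 0, 0, 0, 0.4, 0, 0, 0, 0, 0, 0.4, 0, 0, 0]

```text
clock: 24.4
eef_pos: [0.5323, -0.037, 0.0376]
ee_rot: [[-0.006, 0.063, 0.998], [0.001, 0.998, -0.063], [-1.0, 0.001, -0.006]]
ft_force: [-10.3, 3.0, 3.0]
grip_width: 0.253
```

```bash
python3 wed.py 29
```

```text
tcp [ 0.5322 -0.0369  0.0376] F [-10.    3.1   3.4] g 0.254 t 24.45
wedge tail: z0 51.2
 y range [25.6 53.1] world x back 0.5858
head z range [-43.8  44.3] head y max 60.9
 head far edge at z -35 60.5 head far edge at z 0 60.8 head far edge at z 35 61.2
```

View pics/w29.png

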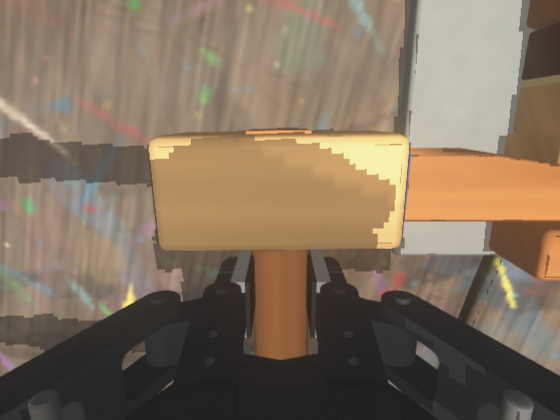

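Call:
carry_out:
  moves: [0, 0, 0.08, 0, 0, 0, 0, 0, 0.16, 0, 0, 0, 0, 0, 0.16, 0, 0, 0]

```text
clock: 24.7
eef_pos: [0.5331, -0.0373, 0.0377]
ee_rot: [[-0.016, 0.063, 0.998], [0.001, 0.998, -0.063], [-1.0, 0.0, -0.016]]
ft_force: [-29.0, 2.4, 14.8]
grip_width: 0.251
```

Call:
carry_out:
  moves: [0, 0, 0.06, 0, 0, 0, 0, 0, 0.12, 0, 0, 0, 0, 0, 0.12, 0, 0, 0]

```text
clock: 24.95
eef_pos: [0.5337, -0.0375, 0.0377]
ee_rot: [[-0.023, 0.062, 0.998], [0.001, 0.998, -0.062], [-1.0, -0.0, -0.023]]
ft_force: [-43.4, 3.0, 23.6]
grip_width: 0.255
```

Call:
carry_out:
  moves: [0, 0, -0.4, 0, 0, 0, 0, 0, -0.9, 0, 0, 0, 0, 0, -0.9, 0, 0, 0]

```text
clock: 25.2
eef_pos: [0.5139, -0.0362, 0.0375]
ee_rot: [[-0.002, 0.064, 0.998], [0.0, 0.998, -0.064], [-1.0, 0.0, -0.002]]
ft_force: [-1.2, 0.3, -1.8]
grip_width: 0.249
```

Call:
carry_out:
  moves: [0, 0, 0.35, 0, 0, 0, 0, 0, 0.75, 0, 0, 0, 0, 0, 0, 0, 0, 0, 0, 0, -0.5, 0, 0, 0, 0, 0, -0.5, 0, 0, 0]

```text
clock: 25.62
eef_pos: [0.4996, -0.0354, 0.0373]
ee_rot: [[-0.002, 0.064, 0.998], [0.0, 0.998, -0.064], [-1.0, 0.0, -0.002]]
ft_force: [-0.5, -0.4, -3.0]
grip_width: 0.251
```

```bash
python3 wed.py 30; python3 view.py 31
```

```text
tcp [ 0.5006 -0.0354  0.0375] F [ 0.1  1.1 -2. ] g 0.25 t 25.67
wedge tail: z0 77.9
 y range [26.1 53.7] world x back 0.5805
head z range [-44.6  43.4] head y max 60.9
 head far edge at z -35 60.6 head far edge at z 0 60.8 head far edge at z 35 60.9
[ 0.5015 -0.0355  0.0377] [-0.3 -0.7 -3.1] 0.25078139632186924
```

View pics/w30.png

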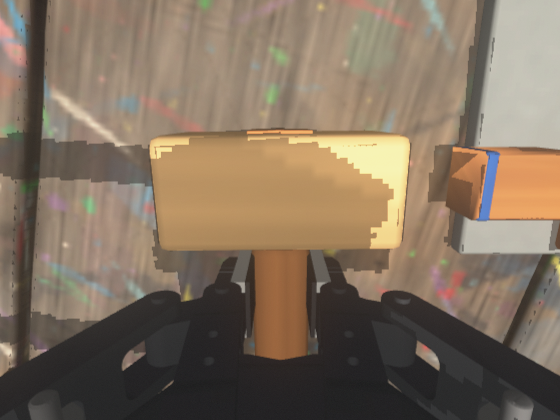

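View pics/t31.png

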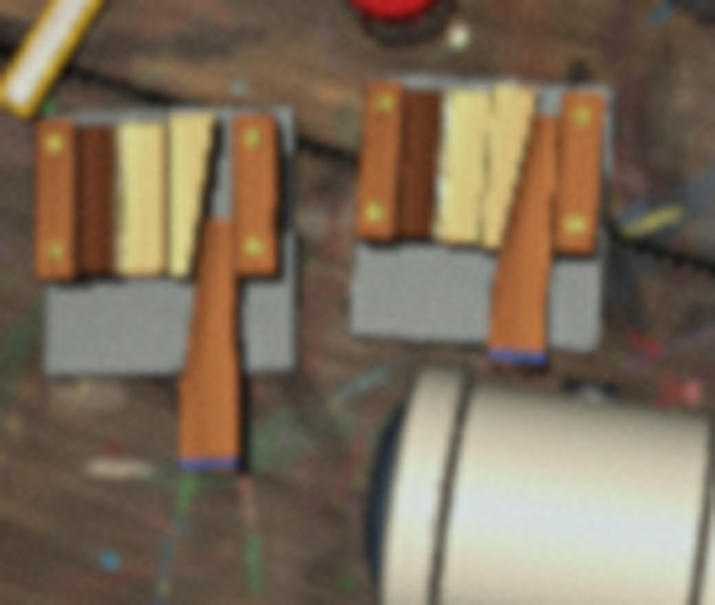

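Call:
carry_out:
  moves: [0, 0, 0.5, 0, 0, 0, 0, 0, 0.9, 0, 0, 0, 0, 0, 1.3, 0, 0, 0, 0, 0, 0.9, 0, 0, 0, 0, 0, 1.3, 0, 0, 0, 0, 0, 0.8, 0, 0, 0, 0, 0, 0, 0, 0, 0, 0, 0, 0, 0, 0, 0]

```text
clock: 26.43
eef_pos: [0.4983, -0.0351, 0.0363]
ee_rot: [[-0.004, 0.064, 0.998], [0.001, 0.998, -0.064], [-1.0, 0.0, -0.004]]
ft_force: [-0.2, 0.2, -3.9]
grip_width: 0.253
```

```bash
python3 wed.py 32
```

```text
tcp [ 0.4999 -0.0353  0.0367] F [ 0.1  0.9 -3.9] g 0.254 t 26.48
wedge tail: z0 79.4
 y range [25.6 53.3] world x back 0.5815
head z range [-45.2  43.1] head y max 60.9
 head far edge at z -35 60.6 head far edge at z 0 60.9 head far edge at z 35 61.0
```

Call:
carry_out:
  moves: [0, 0, 0.5, 0, 0, 0, 0, 0, 0.9, 0, 0, 0, 0, 0, 1.4, 0, 0, 0, 0, 0, 1.4, 0, 0, 0, 0, 0, 0.9, 0, 0, 0, 0, 0, 1.4, 0, 0, 0, 0, 0, 1.4, 0, 0, 0, 0, 0, 0.5, 0, 0, 0, 0, 0, 0, 0, 0, 0, 0, 0, 0, 0, 0, 0]

```text
clock: 27.32
eef_pos: [0.4997, -0.0352, 0.037]
ee_rot: [[-0.002, 0.064, 0.998], [0.001, 0.998, -0.064], [-1.0, 0.0, -0.002]]
ft_force: [0.7, 0.3, -4.5]
grip_width: 0.256
```

```bash
python3 wed.py 33; python3 - <<'E'
from h import *
p=loc("L",-.160,.014-.040); print(p)
go([*p,.11],1.5)
E
```

```text
tcp [ 0.501  -0.0354  0.0374] F [ 0.2 -0.4 -3.4] g 0.252 t 27.37
wedge tail: z0 81.5
 y range [25.2 52.7] world x back 0.5848
head z range [-44.9  43.3] head y max 60.9
 head far edge at z -35 60.7 head far edge at z 0 60.9 head far edge at z 35 61.0
[0.46413543 0.1060206 ]
ROW [-2.419, 4.625, -1.527] [-5.17, 0.02, -0.02] rows>=3.9 t 27.37
```

Call:
carry_out:
  moves: [0, 0, 0.5, 0, 0, 0, 0, 0, 1, 0, 0, 0, 0, 0, 1.5, 0, 0, 0, 0, 0, 1.5, 0, 0, 0, 0, 0, 0.9, 0, 0, 0, 0, 0, 1.5, 0, 0, 0, 0, 0, 1.5, 0, 0, 0, 0, 0, 0.5, 0, 0, 0, 0, 0, 0, 0, 0, 0, 0, 0, 0, 0, 0, 0]

```text
clock: 28.2
eef_pos: [0.4998, -0.0352, 0.0368]
ee_rot: [[-0.002, 0.064, 0.998], [0.001, 0.998, -0.064], [-1.0, 0.0, -0.002]]
ft_force: [0.8, 0.6, -3.9]
grip_width: 0.25
```

```bash
python3 wed.py 34;  python3 view.py 35
```

```text
tcp [ 0.5013 -0.0354  0.0374] F [-0.5 -0.2 -4.4] g 0.246 t 28.25
wedge tail: z0 83.7
 y range [25.  52.5] world x back 0.5872
head z range [-45.1  43. ] head y max 60.9
 head far edge at z -35 60.3 head far edge at z 0 60.6 head far edge at z 35 60.9
[ 0.5023 -0.0355  0.038 ] [ 0.6 -0.  -3.9] 0.24888022799712134
```

View pics/w34.png

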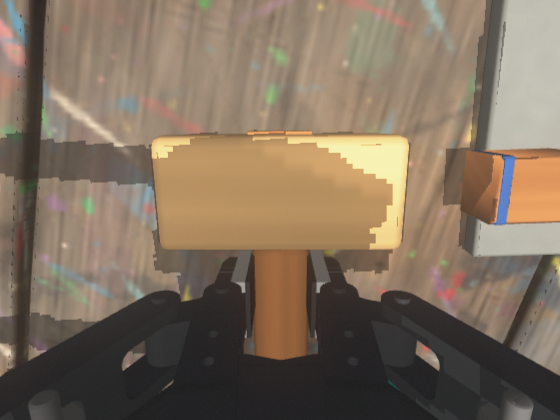

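View pics/t35.png

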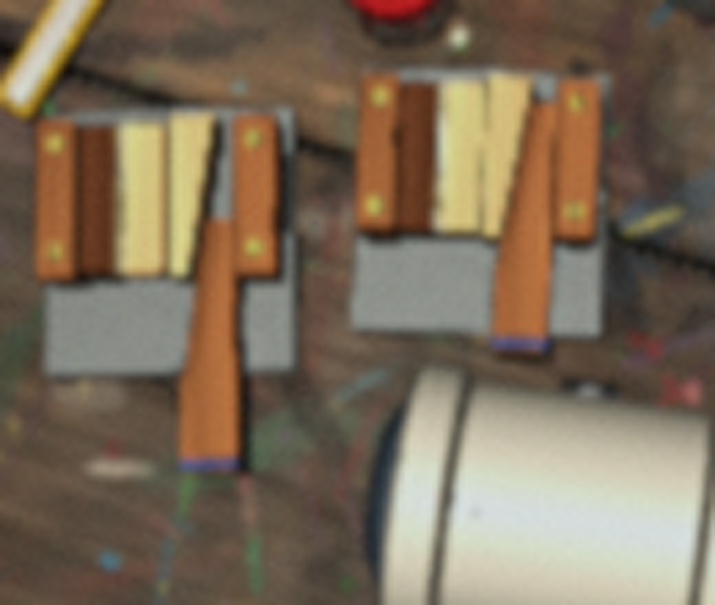

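```bash
python3 - <<'E'
from h import *
p=loc("L",-.170,.014-.040); print(p)
go([*p,.10],1.7)
E
```

```text
[0.45413886 0.10575883]
ROW [-2.07, 4.598, -1.899] [-5.37, 0.11, -0.01] rows>=3.9 t 28.35
```

Call:
carry_out:
  moves: [-1, 0, -0.5, 0, 0, 0, -2, 0, -1, 0, 0, 0, -2.1, 1, -1.9, 0, 0, 0, -2.1, 2, -1.9, -2, 0, 0, -2.1, 3, -1.9, -5.3, 0, 0, -2.1, 4, -1.9, -5.3, 0.1, 0, -2.1, 4.6, -1.9, -5.3, 0.1, 0, -2.1, 4.6, -1.9, -5.3, 0.1, 0]

```text
clock: 29.02
eef_pos: [0.4538, 0.1095, 0.1011]
ee_rot: [[-0.0, -0.032, 0.999], [0.003, 0.999, 0.032], [-1.0, 0.003, -0.0]]
ft_force: [0.4, -0.6, -3.6]
grip_width: 0.25
```

```bash
python3 wed.py 36
```

```text
tcp [0.4537 0.1077 0.1009] F [-1.  -0.4 -4.5] g 0.25 t 29.07
wedge tail: z0 76.2
 y range [24.7 52.1] world x back 0.5285
head z range [-43.4  44.7] head y max 62.5
 head far edge at z -35 62.1 head far edge at z 0 62.2 head far edge at z 35 62.5
```

View pics/w36.png

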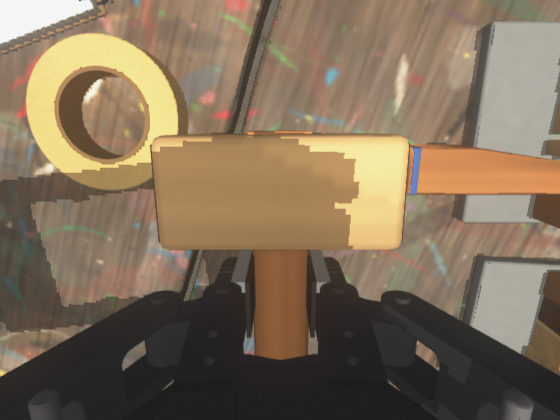

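```bash
python3 - <<'E'
from h import *
c=dict(np.load("last.npz")); s=r.sense(); C=cloud(c); P=(C-s["eef_pos"])@s["ee_rot"]*1000
for u,v in [(178,110),(165,150),(130,175),(150,185),(170,130),(60,60),(100,165)]: print((u,v),P[v,u].round(1),C[v,u].round(4))
E
```

```text
(178, 110) [ 78.6  73.1 -61.3] [0.3901 0.1789 0.0224]
(165, 150) [-19.8  57.7 -38.2] [0.4138 0.1641 0.1208]
(130, 175) [ 76.3  33.6 -93.9] [0.3587 0.1384 0.0247]
(150, 185) [100.6  22.5 -91.4] [0.3616 0.1274 0.0004]
(170, 130) [ 76.5  61.3 -66.4] [0.3853 0.1669 0.0246]
(60, 60) [  77.1  101.  -127.4] [0.3231 0.2047 0.0241]
(100, 165) [  76.5   39.9 -112.1] [0.3403 0.1441 0.0245]
```

Call:
carry_out:
  moves: [0.7, -0.05, 0.3, 0, 0, 0, 1.4, -0.05, 0.3, 0, 0, 0, 2.1, -0.05, 0.3, 0, 0, 0, 2.1, -0.05, 0.3, 0, 0, 0, 2.1, -0.05, 0.3, 0, 0, 0]

```text
clock: 29.48
eef_pos: [0.4612, 0.1039, 0.0365]
ee_rot: [[-0.005, -0.028, 1.0], [-0.0, 1.0, 0.028], [-1.0, -0.0, -0.005]]
ft_force: [-1.2, 0.6, -3.3]
grip_width: 0.252
```

```bash
python3 wed.py 37
```

```text
tcp [0.4622 0.1042 0.0381] F [-0.2 -0.2 -2.7] g 0.246 t 29.53
wedge tail: z0 66.8
 y range [28.6 56.1] world x back 0.5276
head z range [-44.4  43.7] head y max 60.5
 head far edge at z -35 59.9 head far edge at z 0 60.3 head far edge at z 35 60.2
```

Call:
carry_out:
  moves: [0.03, 0.1, 0.25, 0, 0, 0, 0.03, 0.1, 0.5, 0, 0, 0, 0.03, 0.1, 0.75, 0, 0, 0, 0.03, 0.1, 1, 0, 0, 0, 0.03, 0.1, 1.2, 0, 0, 0, 0.03, 0.1, 1.2, 0, 0, 0]

```text
clock: 30.03
eef_pos: [0.4989, 0.1087, 0.0367]
ee_rot: [[-0.001, -0.028, 1.0], [0.0, 1.0, 0.028], [-1.0, 0.0, -0.001]]
ft_force: [0.3, -0.1, -4.1]
grip_width: 0.249
```

```bash
python3 wed.py 38
```

```text
tcp [0.4982 0.1087 0.0364] F [-1.2 -0.1 -2.9] g 0.251 t 30.08
wedge tail: z0 51.7
 y range [25.1 52.6] world x back 0.5486
head z range [-42.8  45.4] head y max 60.7
 head far edge at z -35 60.4 head far edge at z 0 60.5 head far edge at z 35 60.7
```

Call:
carry_out:
  moves: [0, 0, 0.15, 0, 0, 0, 0, 0, 0.3, 0, 0, 0, 0, 0, 0.4, 0, 0, 0, 0, 0, 0.4, 0, 0, 0]

```text
clock: 30.42
eef_pos: [0.5079, 0.1094, 0.0359]
ee_rot: [[-0.007, -0.029, 1.0], [0.001, 1.0, 0.029], [-1.0, 0.001, -0.007]]
ft_force: [-7.2, 1.3, -0.3]
grip_width: 0.251
```

Call:
carry_out:
  moves: [0, 0, 0.12, 0, 0, 0, 0, 0, 0.2, 0, 0, 0, 0, 0, 0.2, 0, 0, 0]

```text
clock: 30.67
eef_pos: [0.5138, 0.1096, 0.036]
ee_rot: [[-0.007, -0.029, 1.0], [0.0, 1.0, 0.029], [-1.0, 0.001, -0.007]]
ft_force: [-8.2, 0.5, -0.0]
grip_width: 0.248
```

Call:
carry_out:
  moves: [0, 0, 0.1, 0, 0, 0, 0, 0, 0.17, 0, 0, 0, 0, 0, 0.17, 0, 0, 0]

```text
clock: 30.92
eef_pos: [0.5188, 0.1097, 0.036]
ee_rot: [[-0.007, -0.029, 1.0], [0.0, 1.0, 0.029], [-1.0, 0.001, -0.007]]
ft_force: [-9.4, 0.2, 1.1]
grip_width: 0.25
```

Call:
carry_out:
  moves: [0, 0, 0.07, 0, 0, 0, 0, 0, 0.14, 0, 0, 0, 0, 0, 0.14, 0, 0, 0]

```text
clock: 31.17
eef_pos: [0.5229, 0.1098, 0.036]
ee_rot: [[-0.007, -0.029, 1.0], [0.0, 1.0, 0.029], [-1.0, 0.001, -0.007]]
ft_force: [-8.6, 0.6, 0.6]
grip_width: 0.25
```

Call:
carry_out:
  moves: [0, 0, 0.07, 0, 0, 0, 0, 0, 0.1, 0, 0, 0, 0, 0, 0.1, 0, 0, 0]

```text
clock: 31.42
eef_pos: [0.5258, 0.1099, 0.036]
ee_rot: [[-0.008, -0.029, 1.0], [0.0, 1.0, 0.029], [-1.0, 0.001, -0.008]]
ft_force: [-9.4, -0.3, 1.2]
grip_width: 0.253
```

Call:
carry_out:
  moves: [0, 0, 0.07, 0, 0, 0, 0, 0, 0.1, 0, 0, 0, 0, 0, 0.1, 0, 0, 0]

```text
clock: 31.67
eef_pos: [0.5273, 0.1098, 0.036]
ee_rot: [[-0.011, -0.03, 0.999], [-0.0, 1.0, 0.03], [-1.0, 0.0, -0.011]]
ft_force: [-16.4, -1.1, 4.4]
grip_width: 0.252
```

Call:
carry_out:
  moves: [0, 0, 0.07, 0, 0, 0, 0, 0, 0.1, 0, 0, 0, 0, 0, 0.1, 0, 0, 0]

```text
clock: 31.92
eef_pos: [0.5277, 0.1096, 0.0357]
ee_rot: [[-0.018, -0.03, 0.999], [-0.001, 1.0, 0.03], [-1.0, -0.001, -0.018]]
ft_force: [-27.7, -3.0, 11.9]
grip_width: 0.246
```

Call:
carry_out:
  moves: [0, 0, 0.05, 0, 0, 0, 0, 0, 0.07, 0, 0, 0, 0, 0, 0.07, 0, 0, 0]

```text
clock: 32.17
eef_pos: [0.528, 0.1095, 0.0357]
ee_rot: [[-0.022, -0.031, 0.999], [-0.002, 1.0, 0.031], [-1.0, -0.001, -0.022]]
ft_force: [-36.3, -5.4, 17.5]
grip_width: 0.249
```

Call:
carry_out:
  moves: [0, 0, -0.3, 0, 0, 0, 0, 0, -0.7, 0, 0, 0, 0, 0, -1.5, 0, 0, 0, -1, 0, -2.2, 0, 0, 0, -2.2, -1.5, -2.2, 0, 0, 0, -3, -3, -2.5, 0, 0, 0, -3, -4, -2.5, 0, 0, 0, -3, -4, -2.5, 0, 0, 0]

```text
clock: 32.83
eef_pos: [0.4655, -0.0166, 0.1299]
ee_rot: [[0.004, -0.026, 1.0], [-0.003, 1.0, 0.026], [-1.0, -0.004, 0.004]]
ft_force: [0.4, -0.7, -4.1]
grip_width: 0.251
```

```bash
python3 view.py 40; python3 -c "
from h import *
c=cam('scene');crop(c,'s40.png',200,310,190,290,6)"
```

```text
[ 0.4651 -0.0146  0.1278] [ 0.2 -0.5 -3.8] 0.25009115056025116
```

View pics/t40.png

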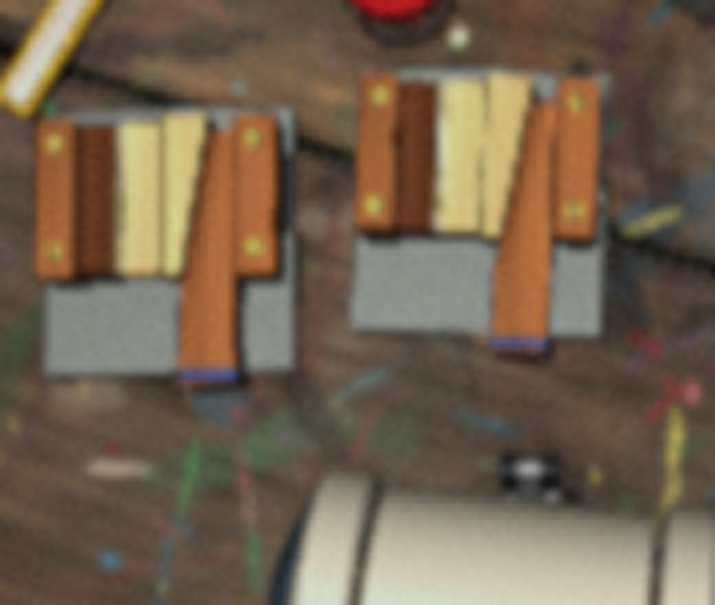

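View pics/s40.png

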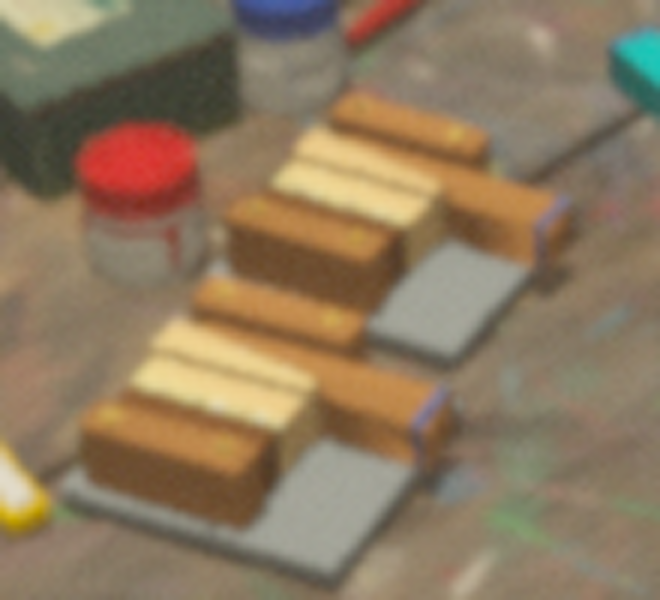

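```bash
python3 - <<'E'
from h import *
go([.490,-.4255,.12],-71.2)
E
```

```text
ROW [0.215, -13.766, 0.486] [72.68, -0.08, 0.01] rows>=10.2 t 32.98
```

Call:
carry_out:
  moves: [0.2, -13.8, 0.5, 72.7, 0, 0, 0.2, -13.8, 0.5, 72.7, 0, 0, 0.2, -13.8, 0.5, 72.7, 0, 0, 0.2, -13.8, 0.5, 72.7, 0, 0, 0.2, -13.8, 0.5, 72.7, 0, 0, 0.2, -13.8, 0.5, 72.7, 0, 0, 0.2, -13.8, 0.5, 72.7, 0, 0, 0.2, -13.8, 0.5, 72.7, 0, 0, 0.2, -13.8, 0.5, 72.7, 0, 0, 0.2, -13.8, 0.5, 72.7, 0, 0]

```text
clock: 33.82
eef_pos: [0.492, -0.4263, 0.1183]
ee_rot: [[-0.003, 0.941, 0.338], [0.002, 0.338, -0.941], [-1.0, -0.002, -0.003]]
ft_force: [0.3, 0.5, -2.4]
grip_width: 0.248
```

```bash
python3 view.py 41; python3 - <<'E'
from h import *
go([.490,-.4255,.03],-71.2)
E
```

```text
[ 0.4907 -0.4295  0.1157] [-0.3  0.4 -4.3] 0.2500316667184827
ROW [2.856, 0.039, -0.12] [0.76, -0.23, 0.31] rows>=2.1 t 33.92
```

View pics/w41.png

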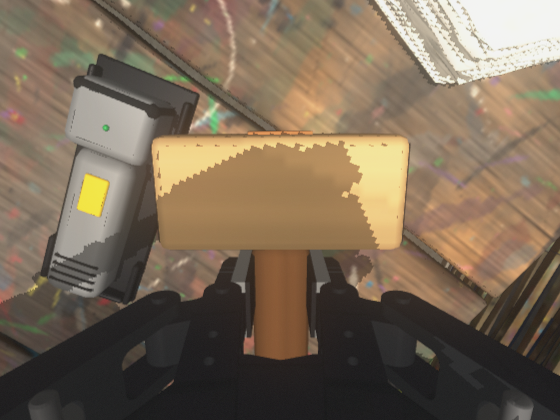

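Call:
carry_out:
  moves: [0.9, 0, -0.1, 0.8, -0.2, 0.3, 1.8, 0, -0.1, 0.8, -0.2, 0.3, 2.6, 0, -0.1, 0.8, -0.2, 0.3, 2.8, 0, -0.1, 0.8, -0.2, 0.3, 2.8, 0, -0.1, 0.8, -0.2, 0.3, 2.8, 0, -0.1, 0.8, -0.2, 0.3]

```text
clock: 34.42
eef_pos: [0.4908, -0.4219, 0.0363]
ee_rot: [[0.004, 0.944, 0.33], [-0.001, 0.33, -0.944], [-1.0, 0.003, 0.002]]
ft_force: [0.5, 0.3, -2.9]
grip_width: 0.249
```

```bash
python3 - <<'E'
from h import *
s=r.sense(); print(s["eef_pos"],s["ft_force"].round(1))
go([.490,-.4255,.0228],-71.2)
E
```

```text
[ 0.49078433 -0.4219376   0.03632253] [ 0.5  0.3 -2.9]
ROW [0.451, -0.065, 0.103] [0.49, 0.1, -0.19] rows>=0.3 t 34.42
```

Call:
carry_out:
  moves: [0.15, 0, 0.1, 0.5, 0, 0, 0.3, 0, 0.1, 0.5, 0, 0, 0.4, 0, 0.1, 0.5, 0, 0, 0.4, 0, 0.1, 0.5, 0, 0]

```text
clock: 34.75
eef_pos: [0.4915, -0.426, 0.0247]
ee_rot: [[0.005, 0.947, 0.321], [-0.002, 0.321, -0.947], [-1.0, 0.004, 0.004]]
ft_force: [2.0, -0.6, -2.3]
grip_width: 0.254
```

Call:
carry_out:
  moves: [0.05, 0, 0, 0, 0, 0, 0.1, 0, 0, 0, 0, 0, 0.1, 0, 0, 0, 0, 0]

```text
clock: 35.0
eef_pos: [0.4915, -0.4263, 0.0239]
ee_rot: [[0.006, 0.947, 0.321], [-0.003, 0.321, -0.947], [-1.0, 0.005, 0.005]]
ft_force: [-2.8, 0.8, 6.3]
grip_width: 0.253
```

Call:
carry_out:
  moves: [0, 0, 0, 0, 0, 0, 0, 0, 0, 0, 0, 0, 0, 0, 0, 0, 0, 0, 0, 0, 0, 0, 0, 0, 0, 0, 0, 0, 0, 0]
  hand: 0.1

```text
clock: 35.42
eef_pos: [0.4911, -0.4257, 0.0212]
ee_rot: [[0.004, 0.947, 0.321], [-0.001, 0.321, -0.947], [-1.0, 0.003, 0.002]]
ft_force: [-0.4, -0.1, -0.2]
grip_width: 0.557
```

Call:
carry_out:
  moves: [-1, 0, 0, 0, 0, 0, -2, 0, 0, 0, 0, 0, -3.3, 0, 0, 0, 0, 0, -4.6, 0, 0, 0, 0, 0, -6, 0, 0, 0, 0, 0, -7, 0, 0, 0, 0, 0, -7, 0, 0, 0, 0, 0]

```text
clock: 36.0
eef_pos: [0.4918, -0.4268, 0.2413]
ee_rot: [[0.014, 0.947, 0.321], [-0.011, 0.321, -0.947], [-1.0, 0.01, 0.015]]
ft_force: [0.7, 0.6, 1.5]
grip_width: 0.55
```

```bash
python3 mal.py w42.png; python3 - <<'E'
from h import *
go([.440,-.30,.30],-90)
E
```

```text
[ 0.4914 -0.4265  0.2373]
head 10050 [428.  33.] z 0.0408 ctr [ 664.5 -511.3] size [ 68.8 152.7] ang 18.7 [[607.5, -450.0], [656.2999877929688, -594.7000122070312], [721.5, -572.5999755859375], [672.7000122070312, -428.0]]
head 5879 [158. 164.] z 0.0425 ctr [ 464.5 -305. ] size [ 52.1 147.7] ang 88.0 [[389.79998779296875, -328.5], [537.4000244140625, -333.6000061035156], [539.2000122070312, -281.5], [391.6000061035156, -276.5]]
head 3942 [277. 149.] z 0.0442 ctr [ 528.1 -412.5] size [42.1 90.3] ang 18.6 [[493.70001220703125, -376.3999938964844], [522.5, -462.0], [562.4000244140625, -448.6000061035156], [533.7000122070312, -363.0]]
handle 804 [15. 11.] z 0.0271 ctr [ 573.3 -144.8] size [21.6 53.6] ang 45.4 [[546.5999755859375, -133.6999969482422], [584.7999877929688, -171.39999389648438], [600.0, -155.89999389648438], [561.7999877929688, -118.30000305175781]]
handle 2213 [277. 220.] z 0.0325 ctr [ 454.  -437.9] size [110.7  23.6] ang 19.0 [[397.79998779296875, -444.79998779296875], [405.5, -467.1000061035156], [510.20001220703125, -431.0], [502.5, -408.70001220703125]]
ROW [-2.143, -0.254, -4.52] [18.72, 0.56, -0.54] rows>=3.6 t 36.05
```

View pics/w42.png

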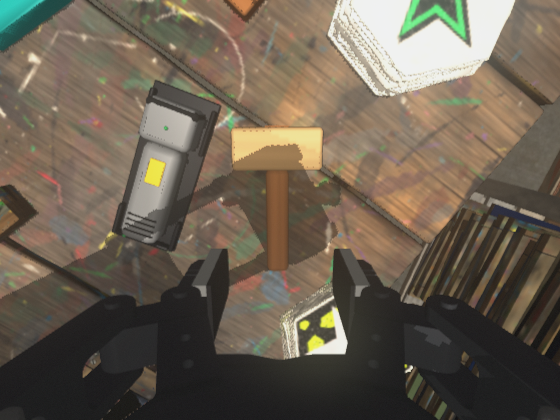

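```bash
python3 - <<'E'
from h import *
for n in ("top","scene","wrist"):
    c=cam(n); C=cloud(c); hsv=cv2.cvtColor(c["img"],cv2.COLOR_RGB2HSV)
    m=(np.abs(C[...,0]-.665)<.08)&(np.abs(C[...,1]+.31)<.09)&(C[...,2]>.045)&(C[...,2]<.2)
    print(n,m.sum())
    if m.sum()<20: continue
    P=C[m]; print(P.min(0).round(3),P.max(0).round(3))
    v,u=np.nonzero(m); print(u.min(),u.max(),v.min(),v.max())
    crop(c,"k_%s.png"%n,max(u.min()-20,0),min(u.max()+20,560),max(v.min()-20,0),min(v.max()+20,420),6)
    k=P[:,2]>.06
    Q=P[k]; ce=Q.mean(0); w,V=np.linalg.eigh(np.cov((Q-ce).T)); print("plane n",V[:,0].round(3),np.sqrt(w).round(4),ce.round(3))
    if n!="scene":
        rc=cv2.minAreaRect(Q[:,:2].astype(np.float32)*1000); print(rc,np.round(cv2.boxPoints(rc),1).tolist())
    for d in r.recognise(n,"ticket_code"): print(round(d["score"],2),np.round(d["location"],4))
E
```

```text
top 311
[ 0.652 -0.351  0.045] [ 0.688 -0.274  0.137]
364 401 181 199
plane n [ 0.914 -0.406 -0.007] [0.0008 0.0232 0.0243] [ 0.669 -0.312  0.102]
((669.4668579101562, -312.67718505859375), (83.84685516357422, 4.784282684326172), 66.37425231933594) [[650.5, -350.1000061035156], [654.9000244140625, -352.0], [688.5, -275.20001220703125], [684.0999755859375, -273.29998779296875]]
0.69 [ 0.6667 -0.3095  0.0351]
scene 448
[ 0.651 -0.354  0.045] [ 0.688 -0.267  0.132]
302 320 143 174
plane n [ 0.918 -0.396  0.004] [0.0029 0.0208 0.0239] [ 0.67  -0.309  0.096]
0.85 [ 0.6664 -0.3048  0.0539]
wrist 0
```

View pics/k_scene.png

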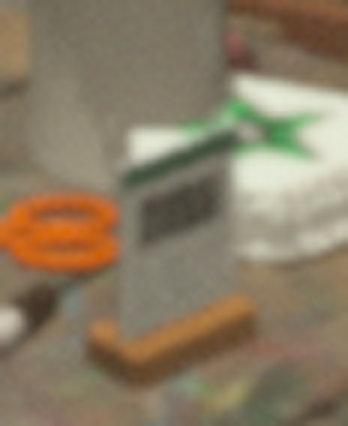

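View pics/k_top.png

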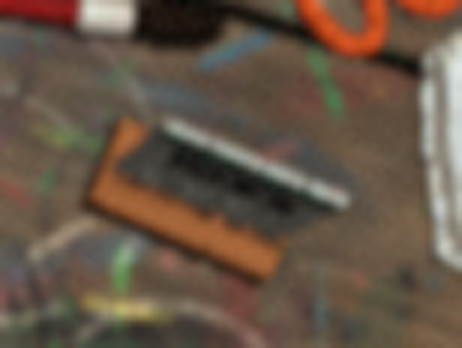

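```bash
python3 - <<'E'
from h import *
go([.4595,-.3055,.09],-91.9)
E
```

```text
ROW [4.622, 0.315, -4.09] [20.61, -0.09, -0.06] rows>=4.4 t 36.3
```

Call:
carry_out:
  moves: [1.2, 0.3, -1.5, 7, 0, 0, 2.4, 0.3, -3, 14, 0, 0, 3.6, 0.3, -4.1, 20.6, 0, 0, 4.6, 0.3, -4.1, 20.6, 0, 0, 4.6, 0.3, -4.1, 20.6, 0, 0, 4.6, 0.3, -4.1, 20.6, 0, 0, 4.6, 0.3, -4.1, 20.6, 0, 0]
  hand: 0.5

```text
clock: 36.88
eef_pos: [0.4589, -0.3053, 0.091]
ee_rot: [[0.001, 0.999, -0.032], [0.001, -0.032, -0.999], [-1.0, 0.0, -0.001]]
ft_force: [-0.1, 0.2, 1.3]
grip_width: 0.75
```

```bash
python3 mal.py w43.png;  python3 - <<'E'
from h import *
go([.4595,-.3055,.024],-91.9)
c=dict(np.load("last.npz"));C=cloud(c);z=C[...,2]; s=r.sense()
P=(C-s["eef_pos"])@s["ee_rot"]*1000
# scanner handle in tool frame
for a in range(-40,90,10):
    k=(z>.030)&(z<.055)&(np.abs(P[...,1]-a)<3)&(np.abs(P[...,2])<45)
    if k.sum()>10: print(a,np.percentile(P[k][:,2],[1,99]).round(1),z[k].max().round(4))
E
```

```text
[ 0.46   -0.3067  0.0934]
head 13634 [479. 104.] z 0.0439 ctr [ 527.3 -411.1] size [42.4 87.5] ang 19.0 [[493.1000061035156, -376.6000061035156], [521.5, -459.29998779296875], [561.5999755859375, -445.5], [533.0999755859375, -362.79998779296875]]
head 7615 [282. 132.] z 0.0457 ctr [ 516.9 -306.6] size [52.1 42.3] ang 88.0 [[494.8999938964844, -331.8999938964844], [537.0999755859375, -333.29998779296875], [538.9000244140625, -281.29998779296875], [496.70001220703125, -279.79998779296875]]
head 9304 [281. 253.] z 0.04 ctr [ 441.8 -303.9] size [ 36.3 103.7] ang 87.9 [[389.29998779296875, -320.1000061035156], [493.0, -323.8999938964844], [494.29998779296875, -287.70001220703125], [390.70001220703125, -283.79998779296875]]
handle 7002 [497. 226.] z 0.0321 ctr [ 452.8 -437.6] size [111.7  23.5] ang 19.1 [[396.20001220703125, -444.79998779296875], [403.8999938964844, -467.0], [509.3999938964844, -430.29998779296875], [501.70001220703125, -408.1000061035156]]
ROW [2.313, -0.028, -0.041] [0.02, 0.08, -0.22] rows>=1.7 t 36.93
-40 [-22.   17.1] 0.0423
-30 [-21.8  17.6] 0.0423
-20 [-21.6  17.2] 0.0421
-10 [-21.4  17.5] 0.0421
0 [-21.7  17.3] 0.0435
10 [-21.4  17.2] 0.0435
20 [-21.9  17.5] 0.0433
30 [-20.2  15.9] 0.0414
40 [-26.3  22.2] 0.048
50 [-26.9  23. ] 0.0495
60 [-27.5  23.5] 0.0482
70 [-26.8  23.3] 0.0484
80 [-21.8  17.8] 0.0423
```

View pics/w43.png

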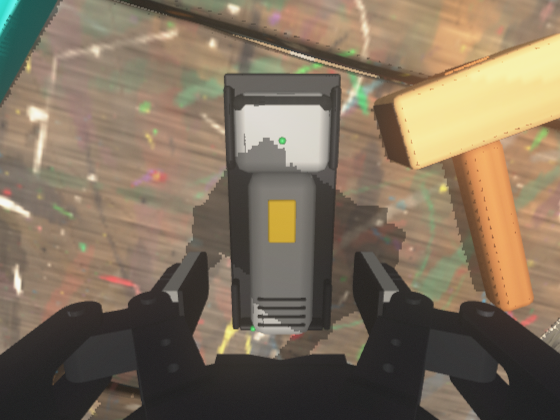

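Call:
carry_out:
  moves: [0.8, -0.03, -0.05, 0, 0, -0.2, 1.6, -0.03, -0.05, 0, 0, -0.2, 2.2, -0.03, -0.05, 0, 0, -0.2, 2.2, -0.03, -0.05, 0, 0, -0.2, 2.2, -0.03, -0.05, 0, 0, -0.2]

```text
clock: 37.35
eef_pos: [0.4598, -0.3059, 0.0282]
ee_rot: [[0.001, 0.999, -0.034], [-0.002, -0.034, -0.999], [-1.0, 0.001, 0.002]]
ft_force: [0.4, 0.4, 1.3]
grip_width: 0.746
```

Call:
carry_out:
  moves: [0, 0, 0, 0, 0, 0, 0, 0, 0, 0, 0, 0, 0, 0, 0, 0, 0, 0, 0, 0, 0, 0, 0, 0, 0, 0, 0, 0, 0, 0, 0, 0, 0, 0, 0, 0, 0, 0, 0, 0, 0, 0]
  hand: -1
  grip_force: 80

```text
clock: 37.93
eef_pos: [0.4607, -0.3061, 0.0302]
ee_rot: [[0.005, 0.999, -0.033], [-0.005, -0.033, -0.999], [-1.0, 0.005, 0.004]]
ft_force: [-1.3, -0.9, 7.0]
grip_width: 0.445
```

Call:
carry_out:
  moves: [0, 0, 0, 0, 0, 0, 0, 0, 0, 0, 0, 0, 0, 0, 0, 0, 0, 0, 0.1, 0, 0, 0, 0, 0, 0.2, 0, 0, 0, 0, 0, 0.2, 0, 0, 0, 0, 0]
  hand: 0.3

```text
clock: 38.43
eef_pos: [0.4588, -0.3043, 0.0197]
ee_rot: [[-0.001, 0.999, -0.033], [0.0, -0.033, -0.999], [-1.0, -0.001, -0.0]]
ft_force: [-0.1, -0.3, 0.3]
grip_width: 0.651
```

Call:
carry_out:
  moves: [0, 0, 0, 0, 0, 0, 0, 0, 0, 0, 0, 0, 0, 0, 0, 0, 0, 0, 0, 0, 0, 0, 0, 0, 0, 0, 0, 0, 0, 0, 0, 0, 0, 0, 0, 0, 0, 0, 0, 0, 0, 0]
  hand: -1
  grip_force: 90

```text
clock: 39.02
eef_pos: [0.4593, -0.3048, 0.0209]
ee_rot: [[0.0, 0.999, -0.033], [-0.001, -0.033, -0.999], [-1.0, 0.0, 0.001]]
ft_force: [-0.3, 0.1, -1.1]
grip_width: 0.451
```

Call:
carry_out:
  moves: [-0.8, 0, 0, 0, 0, 0, -1.6, 0, 0, 0, 0, 0, -2.4, 0, 0, 0, 0, 0, -3, 0, 0, 0, 0, 0, -3, 0, 0, 0, 0, 0]

```text
clock: 39.43
eef_pos: [0.4609, -0.3059, 0.1157]
ee_rot: [[0.006, 0.999, -0.033], [-0.005, -0.033, -0.999], [-1.0, 0.006, 0.005]]
ft_force: [0.4, -0.8, -1.1]
grip_width: 0.451
```

```bash
python3 view.py 44; python3 - <<'E'
from h import *
go([.5040,-.2395,.084],-113.8)
E
```

```text
[ 0.4594 -0.3048  0.1108] [-0.1 -0.1 -3. ] 0.44976057035735534
ROW [0.892, 1.414, -2.225] [21.91, 0.07, -0.07] rows>=3.1 t 39.53
```

View pics/w44.png

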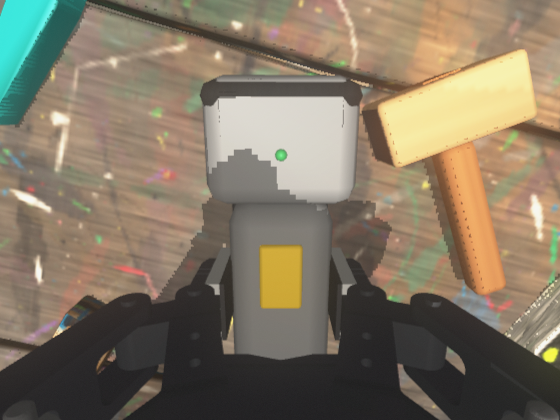

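Call:
carry_out:
  moves: [0.3, 0.5, -1, 7, 0, 0, 0.6, 1, -2, 14, 0, 0, 0.9, 1.4, -2.2, 21.9, 0, 0, 0.9, 1.4, -2.2, 21.9, 0, 0, 0.9, 1.4, -2.2, 21.9, 0, 0, 0.9, 1.4, -2.2, 21.9, 0, 0]

```text
clock: 40.03
eef_pos: [0.5025, -0.2402, 0.0825]
ee_rot: [[-0.002, 0.916, -0.401], [-0.0, -0.401, -0.916], [-1.0, -0.002, 0.001]]
ft_force: [-0.2, -1.2, -2.3]
grip_width: 0.456
```

```bash
cat > tk.py <<'E'
from h import *
c=cam("top"); C=cloud(c)
m=(np.abs(C[...,0]-.67)<.04)&(np.abs(C[...,1]+.31)<.05)&(C[...,2]>.06)&(C[...,2]<.128)
Q=C[m]; ce=Q.mean(0); w,V=np.linalg.eigh(np.cov((Q-ce).T)); n=V[:,0]*np.sign(V[0,0])
s=r.sense(); R0=s["ee_rot"]; win=s["eef_pos"]+R0@[-.006,.079,0]
print(m.sum(),"n",n.round(3),np.degrees(np.arctan2(n[1],n[0])).round(1),"ce",ce.round(4)); y=R0[:,1]
d=((ce-win)@n)/(y@n); hit=win+y*d
print("t",round(s["clock"],2),"tool",s["eef_pos"].round(4),"y",y.round(3),"win",win.round(4),"dist",d.round(4),"hit",hit.round(4),"lateral off",((hit-ce)@np.array([-n[1],n[0],0])).round(4))
E
python3 tk.py; python3 view.py 45; python3 -c "
from h import *
go([.5040,-.2395,.084],-113.8)
c=cam('top');crop(c,'t46.png',330,450,150,300,4)
c=cam('scene');crop(c,'s46.png',270,420,110,220,5)"
```

```text
210 n [ 0.912 -0.409  0.009] -24.1 ce [ 0.6693 -0.3111  0.0945]
t 40.08 tool [ 0.5027 -0.2406  0.0832] y [ 0.916 -0.402 -0.001] win [ 0.575  -0.2724  0.0892] dist 0.1019 hit [ 0.6684 -0.3133  0.0891] lateral off -0.0024
[ 0.503  -0.2409  0.0841] [-0.7  0.2 -1.3] 0.4486147810233326
ROW [0.002, 0.012, -0.057] [0.02, 0.06, -0.06] rows>=0.0 t 40.18
```

View pics/t46.png

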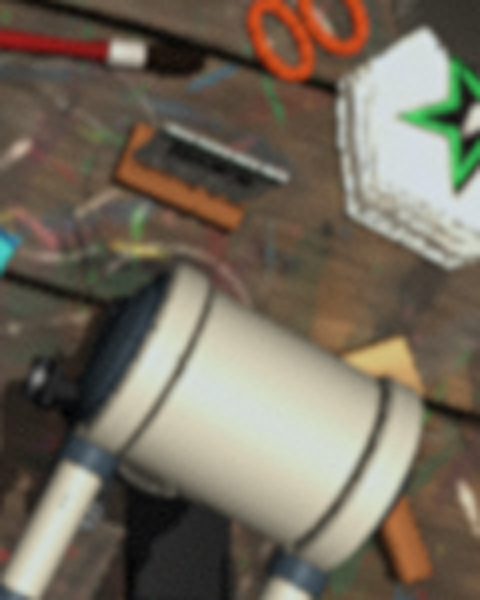

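View pics/s46.png

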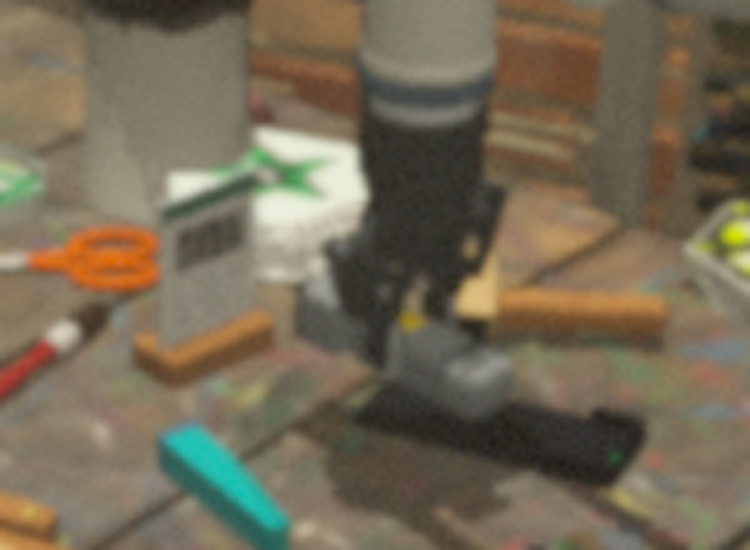

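Call:
carry_out:
  moves: [0, 0, -0.06, 0, 0, 0, 0, 0, -0.06, 0, 0, 0, 0, 0, -0.06, 0, 0, 0, 0, 0, -0.06, 0, 0, 0, 0, 0, -0.06, 0, 0, 0, 0, 0, -0.06, 0, 0, 0, 0, 0, -0.06, 0, 0, 0, 0, 0, -0.06, 0, 0, 0, 0, 0, -0.06, 0, 0, 0, 0, 0, -0.06, 0, 0, 0]

```text
clock: 41.12
eef_pos: [0.5042, -0.2385, 0.0839]
ee_rot: [[0.0, 0.915, -0.403], [-0.001, -0.403, -0.915], [-1.0, 0.001, 0.001]]
ft_force: [0.3, 0.2, -1.1]
grip_width: 0.454
```

```bash
python3 tk.py; python3 -c "
from h import *
print(np.abs(r.sense()['dq']).max())"; python3 view.py 47
```

```text
212 n [ 0.913 -0.407  0.008] -24.0 ce [ 0.6692 -0.3117  0.0946]
t 41.17 tool [ 0.5042 -0.2385  0.0839] y [ 0.915 -0.403  0.001] win [ 0.5765 -0.2703  0.09  ] dist 0.1015 hit [ 0.6694 -0.3113  0.0901] lateral off 0.0004
0.07025170848680991
[ 0.5042 -0.2385  0.0839] [ 0.4  0.2 -2.1] 0.4496362593311603
```

View pics/w47.png

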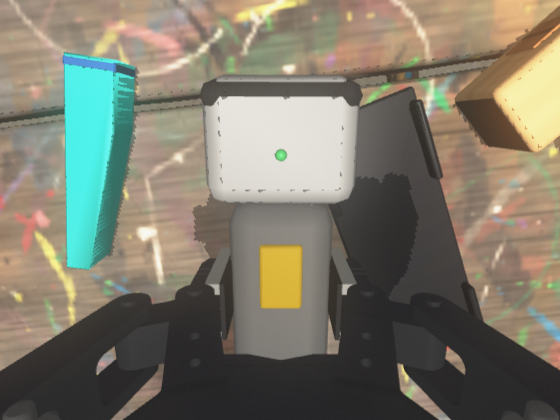

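Call:
carry_out:
  moves: [0, 0, 0, 0, 0, 0, 0, 0, 0, 0, 0, 0, 0, 0, 0, 0, 0, 0, 0, 0, 0, 0, 0, 0, 0, 0, 0, 0, 0, 0, 0, 0, 0, 0, 0, 0, 0, 0, 0, 0, 0, 0, 0, 0, 0, 0, 0, 0, 0, 0, 0, 0, 0, 0, 0, 0, 0, 0, 0, 0]

```text
clock: 42.1
eef_pos: [0.5041, -0.2384, 0.0839]
ee_rot: [[0.0, 0.915, -0.403], [-0.001, -0.403, -0.915], [-1.0, 0.001, 0.001]]
ft_force: [-0.1, -0.6, -2.4]
grip_width: 0.454
```

Call:
carry_out:
  moves: [0, 0, 0, 0, 0, 0, 0, 0, 0, 0, 0, 0, 0, 0, 0, 0, 0, 0, 0, 0, 0, 0, 0, 0, 0, 0, 0, 0, 0, 0, 0, 0, 0, 0, 0, 0, 0, 0, 0, 0, 0, 0, 0, 0, 0, 0, 0, 0, 0, 0, 0, 0, 0, 0, 0, 0, 0, 0, 0, 0]

```text
clock: 42.93
eef_pos: [0.5041, -0.2385, 0.0839]
ee_rot: [[0.0, 0.915, -0.403], [-0.001, -0.403, -0.915], [-1.0, 0.001, 0.001]]
ft_force: [-0.5, -0.1, -2.1]
grip_width: 0.451
```

```bash
python3 tk.py; python3 view.py 48; python3 - <<'E'
from h import *
c=dict(np.load("last.npz")); s=r.sense(); C=cloud(c); P=(C-s["eef_pos"])@s["ee_rot"]*1000
m=np.zeros(P.shape[:2],bool); m[105:185,225:340]=1
A=np.c_[P[m][:,1:],np.ones(m.sum())]; print("nose top plane",np.linalg.lstsq(A,P[m][:,0],rcond=None)[0].round(3))
k=(P[...,0]<-10)&(P[...,1]>40)&(np.abs(P[...,2])<40)&(C[...,2]>.09)
print(np.percentile(P[k][:,1],99.5),np.percentile(P[k][:,2],[.5,99.5]))
E
```

```text
207 n [ 0.913 -0.407  0.006] -24.0 ce [ 0.669  -0.3118  0.0944]
t 42.98 tool [ 0.5042 -0.2385  0.0839] y [ 0.915 -0.403  0.001] win [ 0.5764 -0.2703  0.09  ] dist 0.1015 hit [ 0.6693 -0.3113  0.0901] lateral off 0.0005
[ 0.5041 -0.2385  0.0839] [ 0.4  0.1 -1.7] 0.4499591651161987
 ** On entry to DLASCL parameter number  4 had an illegal value
 ** On entry to DLASCL parameter number  4 had an illegal valueTraceback (most recent call last):
  File "<stdin>", line 4, in <module>
    x, resids, rank, s = _umath_linalg.lstsq(a, b, rcond,
                         ~~~~~~~~~~~~~~~~~~~^^^^^^^^^^^^^
                                             signature=signature)
                                             ^^^^^^^^^^^^^^^^^^^^
    raise LinAlgError("SVD did not converge in Linear Least Squares")
numpy.linalg.LinAlgError: SVD did not converge in Linear Least Squares
```

```bash
python3 - <<'E'
from h import *
c=dict(np.load("last.npz")); s=r.sense(); C=cloud(c); P=(C-s["eef_pos"])@s["ee_rot"]*1000
m=np.zeros(P.shape[:2],bool); m[105:185,225:340]=1; m&=np.isfinite(P[...,0])
A=np.c_[P[m][:,1:],np.ones(m.sum())]; print("nose top plane",np.linalg.lstsq(A,P[m][:,0],rcond=None)[0].round(3))
k=(P[...,0]<-10)&(P[...,1]>40)&(np.abs(P[...,2])<40)&(C[...,2]>.09)
print(np.percentile(P[k][:,1],99.5),np.percentile(P[k][:,2],[.5,99.5]))
for a in (45,55,65,75):
    q=k&(np.abs(P[...,1]-a)<3); print(a,np.percentile(P[q][:,2],[1,99]).round(1))
E
```

```text
nose top plane [-0.0000e+00  4.0000e-03 -2.5504e+01]
78.65450296474 [-26.55428515  24.0604738 ]
45 [-26.   23.6]
55 [-26.1  23.6]
65 [-26.1  23.6]
75 [-25.4  22.9]
```

```bash
python3 - <<'E'
from h import *
go([.4593,-.3048,.09],-91.9)
E
```

```text
ROW [-0.201, -0.476, 2.626] [-21.89, 0.06, -0.04] rows>=3.1 t 43.08
```

Call:
carry_out:
  moves: [-0.2, -0.5, 0.8, -7, 0, 0, -0.2, -0.5, 1.6, -14, 0, 0, -0.2, -0.5, 2.6, -21.9, 0, 0, -0.2, -0.5, 2.6, -21.9, 0, 0, -0.2, -0.5, 2.6, -21.9, 0, 0, -0.2, -0.5, 2.6, -21.9, 0, 0, -0.2, -0.5, 2.6, -21.9, 0, 0, -0.2, -0.5, 2.6, -21.9, 0, 0]

```text
clock: 43.75
eef_pos: [0.4594, -0.303, 0.0899]
ee_rot: [[0.0, 0.999, -0.033], [-0.001, -0.033, -0.999], [-1.0, 0.0, 0.001]]
ft_force: [0.4, 0.2, -1.4]
grip_width: 0.453
```

```bash
python3 view.py 49; python3 - <<'E'
from h import *
go([.4593,-.3048,.045],-91.9)
c=dict(np.load("last.npz")); C=cloud(c); z=C[...,2]
# dock floor/rims seen
m=(z>.002)&(z<.022)&(C[...,0]>.36)&(C[...,0]<.58)&(C[...,1]>-.36)&(C[...,1]<-.25)
m=cv2.morphologyEx(m.astype(np.uint8),cv2.MORPH_OPEN,np.ones((3,3))).astype(bool)
rc=cv2.minAreaRect(C[m][:,:2].astype(np.float32)*1000); print(rc,np.round(cv2.boxPoints(rc),1).tolist())
s=r.sense();P=(C-s["eef_pos"])@s["ee_rot"]*1000
for a in (50,60,70,82,90):
    for lo,hi in ((.012,.020),(.002,.010)):
        q=(np.abs(P[...,1]-a)<3)&(z>lo)&(z<hi)&(np.abs(P[...,2])<45); 
        if q.sum()>5: print(a,lo,np.percentile(P[q][:,2],[1,50,99]).round(1),q.sum())
E
```

```text
[ 0.4594 -0.3031  0.09  ] [-0.1  0.  -2.2] 0.45175845675860526
ROW [1.499, -0.001, 0.055] [0.05, 0.06, -0.03] rows>=1.1 t 43.85
((423.92132568359375, -303.65789794921875), (71.5306625366211, 91.7155990600586), 88.12994384765625) [[376.8999938964844, -337.8999938964844], [468.6000061035156, -340.8999938964844], [470.8999938964844, -269.3999938964844], [379.29998779296875, -266.3999938964844]]
90 0.002 [-42.5   6.2  37.2] 135
```

View pics/w49.png

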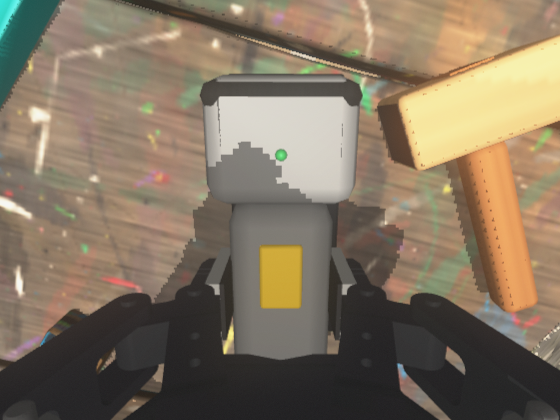

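Call:
carry_out:
  moves: [0.5, 0, 0.06, 0, 0, 0, 1, 0, 0.06, 0, 0, 0, 1.5, 0, 0.06, 0, 0, 0, 1.5, 0, 0.06, 0, 0, 0, 1.5, 0, 0.06, 0, 0, 0]

```text
clock: 44.27
eef_pos: [0.4585, -0.3048, 0.0442]
ee_rot: [[-0.001, 0.999, -0.033], [0.0, -0.033, -0.999], [-1.0, -0.001, -0.0]]
ft_force: [-0.4, -0.0, -0.7]
grip_width: 0.453
```

```bash
python3 - <<'E'
from h import *
go([.4593,-.3048,.0215],-91.9)
E
```

```text
ROW [0.755, 0.026, -0.002] [0.04, -0.02, 0.08] rows>=0.5 t 44.27
```

Call:
carry_out:
  moves: [0.2, 0.03, 0, 0, 0, 0, 0.4, 0.03, 0, 0, 0, 0, 0.6, 0.03, 0, 0, 0, 0, 0.72, 0.03, 0, 0, 0, 0, 0.72, 0.03, 0, 0, 0, 0]

```text
clock: 44.68
eef_pos: [0.4593, -0.3053, 0.0221]
ee_rot: [[-0.001, 0.999, -0.033], [0.0, -0.033, -0.999], [-1.0, -0.001, 0.0]]
ft_force: [-0.6, 0.6, -2.1]
grip_width: 0.452
```

Call:
carry_out:
  moves: [0.04, 0, 0, 0, 0, 0, 0.04, 0, 0, 0, 0, 0]

```text
clock: 44.85
eef_pos: [0.4599, -0.3057, 0.0222]
ee_rot: [[0.001, 0.999, -0.033], [-0.001, -0.033, -0.999], [-1.0, 0.001, 0.001]]
ft_force: [-0.4, 1.1, -2.3]
grip_width: 0.453
```

Call:
carry_out:
  moves: [0.05, 0, 0, 0, 0, 0, 0.08, 0, 0, 0, 0, 0, 0.08, 0, 0, 0, 0, 0]

```text
clock: 45.1
eef_pos: [0.4602, -0.306, 0.0209]
ee_rot: [[0.001, 0.999, -0.033], [-0.002, -0.033, -0.999], [-1.0, 0.001, 0.002]]
ft_force: [-1.8, 0.7, 4.7]
grip_width: 0.453
```

Contact with the dock floor (force +4.7 N, same height as at the pick). Release and lift.

Call:
carry_out:
  moves: [0, 0, 0, 0, 0, 0, 0, 0, 0, 0, 0, 0, 0, 0, 0, 0, 0, 0, 0, 0, 0, 0, 0, 0, 0, 0, 0, 0, 0, 0]
  hand: 0.4

```text
clock: 45.52
eef_pos: [0.4598, -0.3057, 0.0197]
ee_rot: [[0.0, 0.999, -0.033], [-0.001, -0.033, -0.999], [-1.0, 0.0, 0.001]]
ft_force: [0.1, -0.1, -0.7]
grip_width: 0.699
```

Call:
carry_out:
  moves: [-0.5, 0, 0, 0, 0, 0, -1.2, 0, 0, 0, 0, 0, -2.5, 0, 0, 0, 0, 0, -3.8, 0, 0, 0, 0, 0, -5, 0, 0, 0, 0, 0, -6, 0, 0, 0, 0, 0, -6, 0, 0, 0, 0, 0]

```text
clock: 46.1
eef_pos: [0.4617, -0.3069, 0.2085]
ee_rot: [[0.011, 0.999, -0.033], [-0.009, -0.033, -0.999], [-1.0, 0.011, 0.008]]
ft_force: [0.8, -0.5, 0.6]
grip_width: 0.703
```

```bash
python3 mal.py w50.png; python3 -c "
from h import *
go([.40,-.1,.30],-90)
c=cam('scene');crop(c,'s50.png',190,430,110,300,3.2)"
```

```text
[ 0.4612 -0.3065  0.2049]
head 5194 [400. 115.] z 0.044 ctr [ 527.9 -412.6] size [42.2 91. ] ang 19.0 [[493.20001220703125, -376.3999938964844], [522.7999877929688, -462.5], [562.7000122070312, -448.79998779296875], [533.0999755859375, -362.70001220703125]]
head 2866 [278. 131.] z 0.0456 ctr [ 517.6 -306.8] size [51.7 43. ] ang 86.8 [[494.70001220703125, -331.3999938964844], [537.5999755859375, -333.79998779296875], [540.5, -282.20001220703125], [497.6000061035156, -279.79998779296875]]
head 3950 [278. 210.] z 0.04 ctr [ 443.3 -303.9] size [ 36.  102.6] ang 87.6 [[391.29998779296875, -319.70001220703125], [493.79998779296875, -324.0], [495.29998779296875, -288.0], [392.79998779296875, -283.70001220703125]]
handle 3853 [98. 55.] z 0.0269 ctr [ 581.8 -150.5] size [ 28.6 124.5] ang 57.2 [[521.7000122070312, -128.89999389648438], [626.4000244140625, -196.3000030517578], [641.9000244140625, -172.1999969482422], [537.2000122070312, -104.80000305175781]]
handle 2885 [416. 193.] z 0.0322 ctr [ 453.3 -437.8] size [112.2  24.5] ang 18.9 [[396.29998779296875, -444.29998779296875], [404.20001220703125, -467.6000061035156], [510.3999938964844, -431.20001220703125], [502.5, -408.0]]
ROW [-3.23, -2.24, -6.794] [-1.88, 0.36, -0.42] rows>=5.6 t 46.15
```

View pics/w50.png

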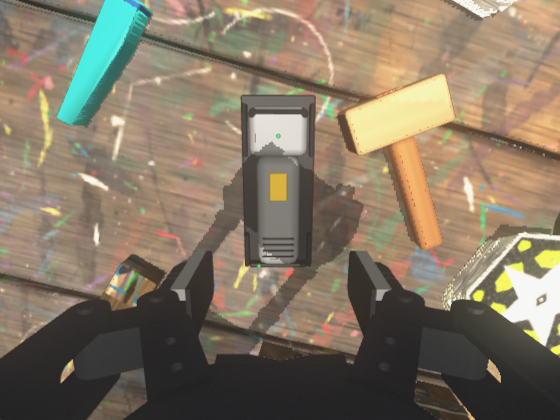

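View pics/s50.png

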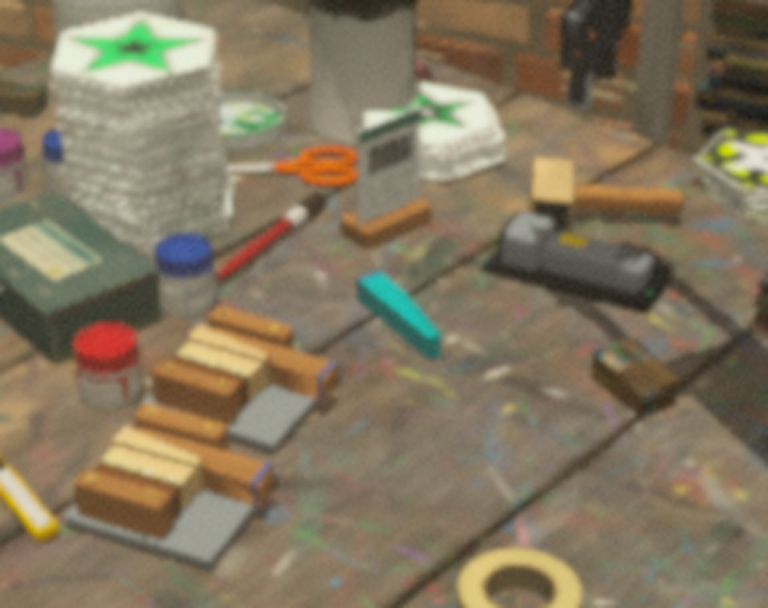

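```bash
python3 -c "
from h import *
go([.58,.07,.25],-90)"
```

```text
ROW [-1.639, 3.578, -12.652] [-1.89, 0.2, -0.21] rows>=9.5 t 46.2
```

Call:
carry_out:
  moves: [-1.6, 3.6, -12.6, -1.9, 0, 0, -1.6, 3.6, -12.6, -1.9, 0, 0, -1.6, 3.6, -12.6, -1.9, 0, 0, -1.6, 3.6, -12.6, -1.9, 0, 0, -1.6, 3.6, -12.6, -1.9, 0, 0, -1.6, 3.6, -12.6, -1.9, 0, 0, -1.6, 3.6, -12.6, -1.9, 0, 0, -1.6, 3.6, -12.6, -1.9, 0, 0, -1.6, 3.6, -12.6, -1.9, 0, 0, -1.6, 3.6, -12.6, -1.9, 0, 0]

```text
clock: 47.03
eef_pos: [0.5802, 0.0732, 0.2452]
ee_rot: [[-0.003, 1.0, 0.004], [0.0, 0.004, -1.0], [-1.0, -0.003, -0.0]]
ft_force: [-0.4, -0.3, 0.2]
grip_width: 0.697
```

```bash
python3 view.py 51; python3 - <<'E'
from h import *
c=dict(np.load("last.npz")); c["img"]=c["img"]; 
cv2.imwrite("pics/w51c.png",cv2.resize(c["img"][0:230,120:460,::-1],None,fx=2.3,fy=2.3,interpolation=cv2.INTER_CUBIC))
C=cloud(c);z=C[...,2]
for n,(y0,y1) in {"L":(.1,.26),"R":(-.06,.1)}.items():
    m=(z>.046)&(C[...,1]>y0)&(C[...,1]<y1)&(C[...,0]>.6)&(C[...,0]<.74)
    k,l,st,ce=cv2.connectedComponentsWithStats(m.astype(np.uint8))
    for i in range(1,k):
        if st[i,4]>600: rc=cv2.minAreaRect(C[l==i][:,:2].astype(np.float32)*1000); print(n,st[i,4],np.round(cv2.boxPoints(rc),1).tolist(),z[l==i].mean().round(4))
E
```

```text
[0.5801 0.0724 0.2449] [-0.7 -0.1 -0.8] 0.6998988060388347
L 2099 [[623.7000122070312, 137.8000030517578], [624.2000122070312, 115.5999984741211], [704.4000244140625, 117.69999694824219], [703.9000244140625, 139.89999389648438]] 0.0505
L 1529 [[622.5999755859375, 160.89999389648438], [703.2000122070312, 151.8000030517578], [705.5999755859375, 173.39999389648438], [625.0, 182.60000610351562]] 0.0486
L 1983 [[621.0, 233.8000030517578], [621.7999877929688, 213.10000610351562], [701.7999877929688, 215.89999389648438], [701.0, 236.60000610351562]] 0.0505
R 1998 [[645.2999877929688, 57.599998474121094], [724.7000122070312, 56.599998474121094], [725.0, 77.5], [645.5999755859375, 78.5]] 0.0503
R 1667 [[642.5, -2.200000047683716], [722.4000244140625, -8.399999618530273], [724.2000122070312, 14.0], [644.2000122070312, 20.200000762939453]] 0.0482
R 2218 [[641.5999755859375, -40.29999923706055], [721.5999755859375, -42.70000076293945], [722.2999877929688, -20.0], [642.2999877929688, -17.700000762939453]] 0.05
R 1891 [[600.0, 81.9000015258789], [602.2999877929688, 81.9000015258789], [602.4000244140625, 96.4000015258789], [600.0, 96.4000015258789]] 0.3346
R 2064 [[600.0, 52.099998474121094], [602.2000122070312, 52.099998474121094], [602.2000122070312, 66.69999694824219], [600.0, 66.69999694824219]] 0.3345
```

View pics/w51c.png

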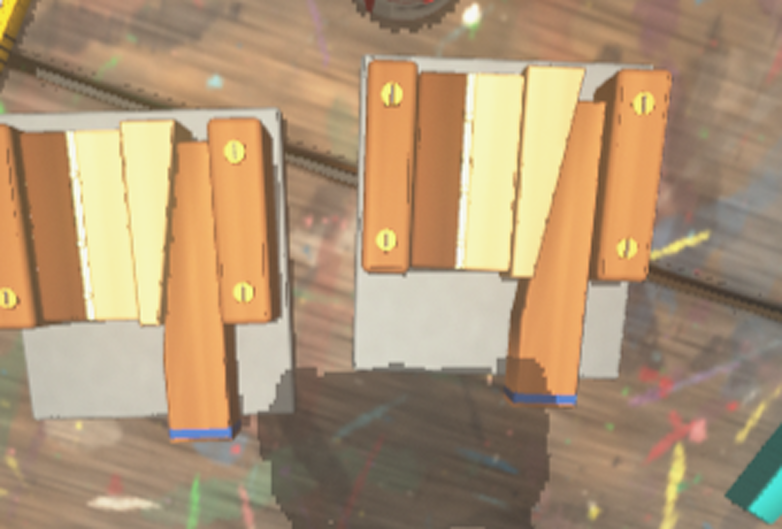

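```bash
python3 - <<'E'
from h import *
c=dict(np.load("last.npz")); C=cloud(c);z=C[...,2]
for n,(o,a) in {"L":(np.array([.6237,.1378]),1.5),"R":(np.array([.6423,-.0177]),-1.65)}.items():
    t=np.radians(a); Q=(C[...,:2]-o)*1000; X=Q@[np.cos(t),np.sin(t)]; Y=Q@[-np.sin(t),np.cos(t)]
    m=(np.abs(z-.0405)<.003)&(Y>-8)&(Y<40)&(X>-70)&(X<85)
    for lo in range(-70,85,10):
        k=m&(X>=lo)&(X<lo+10)
        f=(z>.048)&(z<.053)&(Y>-30)&(Y<5)&(X>=lo)&(X<lo+10)
        if k.sum()>20: print(n,lo,k.sum(),np.percentile(Y[k],[2,98]).round(1),"fence inner",np.percentile(Y[f],99).round(1) if f.sum()>20 else None)
    k=m&(Y>2)&(Y<26)&(X<-20); print(n,"back X",np.percentile(X[k],1).round(1))
E
```

```text
L -60 37 [ 0.4 27.6] fence inner None
L -50 271 [ 0.2 26.8] fence inner None
L -40 260 [ 0.3 26.8] fence inner None
L -30 278 [ 0.1 27.2] fence inner None
L -20 283 [ 0.2 27. ] fence inner None
L -10 278 [ 0.2 25.8] fence inner None
L 0 262 [ 1.5 34.3] fence inner -1.2
L 10 242 [ 1.8 23.1] fence inner -0.7
L 20 226 [ 1.8 21.7] fence inner -0.9
L 30 222 [ 1.6 29.5] fence inner -0.7
L 40 205 [ 1.6 18.4] fence inner -0.8
L 50 191 [ 1.5 16.9] fence inner -0.6
L 60 176 [ 1.6 25.7] fence inner -0.9
L 70 63 [ 1.3 32.5] fence inner -0.8
L back X -51.4
R -60 132 [ 0.6 27.6] fence inner None
R -50 275 [ 0.4 27.4] fence inner None
R -40 281 [ 0.6 27.5] fence inner None
R -30 289 [ 0.5 27.4] fence inner None
R -20 289 [ 0.7 26.8] fence inner None
R -10 277 [ 0.4 25.5] fence inner None
R 0 272 [-0.5 35.7] fence inner -0.5
R 10 253 [-0.4 34.3] fence inner -0.6
R 20 241 [-0.4 37.7] fence inner -0.5
R 30 234 [-0.4 35.4] fence inner -0.7
R 40 212 [-0.4 36.9] fence inner -0.5
R 50 209 [-0.6 38.9] fence inner -0.4
R 60 184 [-0.6 38.4] fence inner -0.7
R 70 30 [-1.2 38.8] fence inner -0.7
R back X -54.9
```

```bash
python3 -c "
from h import *
c=cam('top');cv2.imwrite('pics/t52.png',c['img'][:,:,::-1])
print(r.sense()['clock'])"
```

```text
47.1833
```

View pics/t52.png

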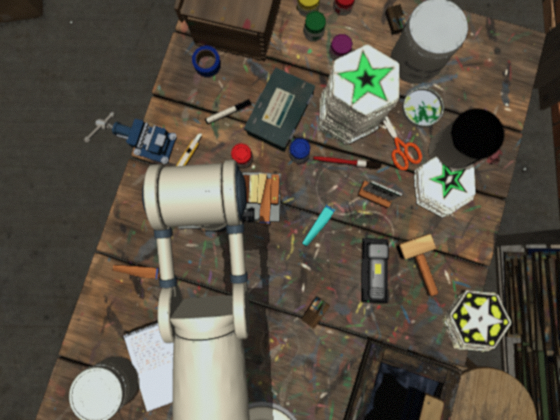

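The mallet lies flat at (420,262), the reader is in its dock at (375,270), and nothing else has moved. Handing in.

```bash
python3 -c "
from rig import r
print(r.job_done())"
```

```text
the job is handed in; nothing more can be done
None
```

The job is done and handed in at about 47 s, with one flaw: I tapped the right cramp too hard and shifted it.

**Wedges:** I set a wedge in each of the two cramps on the bench (there was no third), thin end first. I drove them home with the mallet until the force jumped to 36–43 N with no more forward movement. In the last wrist view both cheeks sit tight on their blocks and both wedges lie flush and parallel to the fence. The tails are about 33 mm (left) and 36 mm (right) before the mouths, within the 25–40 mm expected.

**Right cramp moved:** I read small movements there as the wedge still going in and gave it a few extra taps. It slid about 6 mm forward and turned about 1.7°, and its wedge is still tight. I did not push it back. The left cramp did not move.

**Mallet:** It is back flat on the bench where it was first lying; the head and handle heights matched the first measurement.

**Scan:** I held the reader square to the bar code at about 101 mm, centred within about 0.5 mm, steady for nearly 3 s. Nothing in the interface reports whether the code was read, so that is not confirmed. The reader is back in its dock facing the same way, within about 1–2 mm of where it was.

**Other things:** The third wedge, the turquoise look-alike and the bystanders were not touched.

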